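# Unload a washed dilator rack and hang the specula to drain

## Robot

A 6-joint arm with a two-finger parallel gripper is mounted at the origin on a cart in front of the work surface, level with it; the furniture and walls round the work are solid. World frame = base frame: x ahead of the robot, y to its left, z up, the work surface at z = 0. Lengths are in m, angles in rad, forces in N, time in s.
With the tool pointing down it reaches from about 0.35 to 0.975 m from the base axis. Payload 4.9 kg.
Tool frame: the origin (TCP) lies on the centre line of the jaws, within the pads' length; the fingertips stand 25 mm ahead of it and the grasp point (between the pads) lies 6 mm ahead of it; z points along the fingers, y is the line along which they close (so a half turn about z gives the same grasp; the last joint's range is limited). The gripper opens to 85 mm and grips with 20 to 120 N. Pads are 22 mm wide; open, the fingers measure 114 mm over their backs; the gripper's body (76 mm by 85 mm) begins 54 mm behind the grasp point. The pads swing forward as they close: fully open they stand 13 mm farther back than shut.
Start: joints at [1.053, 0.053, 1.613, -0, 1.476, -0.119], TCP at [0.243, 0.576, 0.256] pointing down, gripper open.
Joint ranges: [-3.01, 3.01], [-1.01, 2.22], [0.06, 2.58], [-1.02, 4.17], [0.09, 2.62], [-3.14, 3.14]. Speed limits (rad/s): [2.57, 2.57, 3.14, 3.14, 3.14, 3.14].

## Interface

Orientations are given as a unit quaternion [w, x, y, z].
In Python, from plant import state, grab_frame, get_calibration, job gives the robot as it stands. The module is installed in compiled form; this text tells all that it offers.
- The arm moves only by the tool move_arm, never from a script. Its argument "targets" is a list that holds one entry, the list of rows, each a list of 5 numbers: the opening in per cent of the stroke, from 0 (shut) to 100 (fully open), then the shift along the tool's x, y, z as a fraction of full scale, then the turn about the tool's z as a fraction of full scale. A call has 1 to 5 rows; each row shifts and turns the commanded pose from where the row before left it, along the tool's axes as they then stand; what a row does not reach is not made up. Full scale, the value 1, is 0.6 m for a shift and 6 degrees for a turn. A row lasts 1/12 s, in which the tool goes at most 41.7 mm and 7.16 degrees, less where a joint would pass 70% of its speed; a pose out of reach is approached as far as the arm can. A call with a number of a shift or a turn outside -1 to 1 is refused whole. A call with a gripper value outside its range is refused whole. The fingers move at their own pace and stop on an object; the grip force is fixed at half the most. Time passes only in rows, so rows that do not move let the fingers close. It gives the time, the measured TCP pose, the force, the opening and the grip force at its end, in the units of the state.
- state(): the state, without advancing time (a new reading comes with each control period).
- grab_frame(name): name is "scene" or "top" or "wrist"; returns the picture (480x640x3 uint8, red, green, blue); there is no depth.
- get_calibration(name): a dict with "vertical_fov" (degrees; the focal length in pixels is half the picture's height over the tangent of half this angle, whatever the lens; pixels are square), "cx", "cy" (the principal point, pixels), "dist_coeffs" ([k1, k2, p1, p2, k3] as OpenCV has them; the pictures are not rectified), "R" (3x3) and "t" (3): a world point X has camera coordinates R X + t. Camera axes: x right, y down, z forward; pixel columns grow to the right and rows downward; lengths in m; the calibration is good to about 2 mm. A picture is of the moment at which its call begins: read the wrist's pose just before it. get_calibration takes no time and is no camera call; for the wrist camera it gives the pose at the moment of the call.
- job.job_done(): hands the job in; it is judged then, once.
The state is a dict: "time": time; "joint_pos": joint angles; "joint_vel": joint speeds; "joint_efforts": joint torques, N m; "tool_pos": TCP position; "tool_rot": TCP orientation; "contact_force": force on the tool from outside, world axes, zero at the start; "ft_torque": the same for the moment, N m; "gripper_width": opening from 0.0 (shut) to 1.0 (fully open); "grasp_force": force on a finger pad.
Only numpy, scipy, OpenCV 4.12 (cv2) and the standard library are available. Lean on these libraries where they do the work, as an engineer would, in place of code of your own. Each camera call takes 0.05 s, during which the arm holds its last target. There are 200 camera calls.

## Task

The dilation set has just been washed. Lift the retaining bar out of its two brackets on the rack, lay every dilator flat on the floor of the oven tray, side by side and not on top of one another, and only then put the bar back down fully into both brackets so that the rack is ready for the next load. Also hang both double-ended specula by their handles astride the drip rail between its posts, blades down. Leave the other things on the table alone.

Things in the scene. Friction and masses are not known exactly. Their poses are not given: they have to be found in the camera images.
- rack_seat (a point): Where the middle of the retaining bar's handle lies when the bar is seated: over the middle of the fixed wire rack, 82 mm above the table. Two open-topped brackets stand at this point's x = 0, y = -118 and +118 mm (10 mm thick in y), each with an upright slot 31 mm wide in x, floor 50 mm above the table, flared mouth 84 mm above it. z up.
- rack_mid (a point): Middle of the wire rack (196 x 260 mm), 30 mm above the table, the height of the dilators' undersides. They lie along x in 20 mm wide notches (y = -75, -25, 25, 75 mm) of two upright comb plates at x = -62 and +62 mm, teeth tops 46 mm above the table. The wire base is 16 mm high; the space between the combs is clear.
- bar_grip (a point): Centre of the handle of the loose steel retaining bar (about 0.28 kg): a strip 24 mm wide (x), 262 long (y), 6 thick, held in the brackets by weight only. Ends turned down 12 mm outside the brackets (4 mm end play), on which it stands on a table. Handle 10 mm wide (x), 76 long (y), 12 high; centre 32 mm above the strip's underside, 44 mm above the table when stood on it; 20 mm clear below.
- oven_tray: The loose pierced steel oven tray, 189 mm (its x) by 339 mm (its y), rim 24 mm high. Origin at the centre of its underside, z up. Inner floor about 155 mm by 310 mm, 2 to 5 mm above the table.
- rail_mid (a point): Middle of the horizontal rail (round bar, 12 mm diameter, along this point's y, axis 120 mm above the table) of the fixed steel drip stand. Posts at y = -110 and +110 mm; a drip pan 150 (x) by 250 (y) mm, 14 mm high, lies below.
- dilator_10_mid (a point): Middle of the 10 mm dilator, on its axis: a straight polished steel rod 10 mm in diameter, from 76 mm behind to 96 mm ahead of this point, with a rounded tip in +x and a flat thumb plate (24 x 22 x 5 mm, 72 to 96 mm behind) in -x. x runs along the rod. It may be absent.
- dilator_12_mid (a point): Middle of the 12 mm dilator, on its axis: a straight polished steel rod 12 mm in diameter, from 76 mm behind to 96 mm ahead of this point, with a rounded tip in +x and a flat thumb plate (24 x 22 x 5 mm, 72 to 96 mm behind) in -x. x runs along the rod. It may be absent.
- dilator_14_mid (a point): Middle of the 14 mm dilator, on its axis: a straight polished steel rod 14 mm in diameter, from 76 mm behind to 96 mm ahead of this point, with a rounded tip in +x and a flat thumb plate (24 x 22 x 5 mm, 72 to 96 mm behind) in -x. x runs along the rod. It may be absent.
- dilator_16_mid (a point): Middle of the 16 mm dilator, on its axis: a straight polished steel rod 16 mm in diameter, from 76 mm behind to 96 mm ahead of this point, with a rounded tip in +x and a flat thumb plate (24 x 22 x 5 mm, 72 to 96 mm behind) in -x. x runs along the rod. It may be absent.
- speculum_1_handle (a point): Centre of the handle of a steel double-ended speculum (0.2 kg) standing like a wide staple on its blade ends: handle bar along x, 12 mm wide (y), 20 high, straight for 54 mm, then drooping to blades (40 wide, 62 long, down) at x = -64 and 64 mm. This point is 72 mm above the blade ends; hung, 16 mm above the rail's axis, so keep fingertips within the handle's height. z up.
- speculum_2_handle (a point): Centre of the handle of a steel double-ended speculum (0.2 kg) standing like a wide staple on its blade ends: handle bar along x, 12 mm wide (y), 20 high, straight for 54 mm, then drooping to blades (40 wide, 62 long, down) at x = -64 and 64 mm. This point is 72 mm above the blade ends; hung, 16 mm above the rail's axis, so keep fingertips within the handle's height. z up.
- dish: Bystander: steel kidney dish with instruments, 95 x 202 x 34 mm; origin at the centre of its underside. Not part of the job.
- pot: Bystander: small steel bowl (gallipot), 79 mm across, 40 mm high; origin at the centre of its underside. Not part of the job.
- clamp: Bystander: haemostat clamp with finger rings, 125 mm long; origin at the centre of its underside. Not part of the job.

How it is judged:
By the outcome, as a careful person would: the job done as asked, in the order asked, and still so for the second after the job is handed in, with the robot touching nothing.
Of dilator_10, dilator_12, dilator_14, dilator_16 only 2 to 3 are there at a start; the rules pass over those that are not, and their reading is None.
At some moment in a run one of oven_tray may be knocked a few centimetres aside while the robot is not near it.
It also fails if it takes over 210 s, if anything falls off the work surface, if the arm or the gripper's body presses on something with over 40 N, if the wrist force passes 120 N, or if a joint passes its speed limit or range.

## Working session

There is one attempt and no reset: what is moved stays moved. The work goes in short steps, Python scripts to look and compute and a tool call to move; the robot and the scene stay as the last step left them, time stands still between calls to the robot, and variables do not carry over. Pictures are saved under pics/ and viewed, at most 14 in all, crops included, and the job is handed in when it is done.

Besides the shell and the picture viewer there is one more tool, called after ">>>" as name(argument=value, ...) on one line, values as JSON. move_arm: Moves the arm, as the interface text tells. Shift numbers are shares of 0.6 m and turn numbers shares of 6 degrees, none past 1 either way. Its arguments: {"type":"object","properties":{"targets":{"type":"array"}},"required":["targets"]}

```bash
mkdir -p pics; cat > h.py <<'E'
import numpy as np, cv2
from plant import state, grab_frame, get_calibration, job
def K(c):
    f=240/np.tan(np.radians(c["vertical_fov"])/2)
    return np.array([[f,0,c["cx"]],[0,f,c["cy"]],[0,0,1.]]), np.array(c["dist_coeffs"],float)
def ray(c,uv):
    k,d=K(c); p=cv2.undistortPoints(np.array(uv,float).reshape(-1,1,2),k,d).reshape(-1,2)
    R=np.array(c["R"]);t=np.array(c["t"])
    return -R.T@t, np.c_[p,np.ones(len(p))]@R
def plane(c,uv,z):
    o,d=ray(c,uv); return o+d*((z-o[2])/d[:,2])[:,None]
def tri(c1,u1,c2,u2):
    o1,d1=ray(c1,[u1]);o2,d2=ray(c2,[u2]);d1=d1[0];d2=d2[0]
    s=np.linalg.lstsq(np.c_[d1,-d2],o2-o1,rcond=None)[0]
    a=o1+s[0]*d1;b=o2+s[1]*d2
    return (a+b)/2,np.linalg.norm(a-b)
def proj(c,X):
    k,d=K(c);R=np.array(c["R"]);t=np.array(c["t"],float)
    return cv2.projectPoints(np.array(X,float).reshape(-1,3),cv2.Rodrigues(R)[0],t,k,d)[0].reshape(-1,2)
def shot(n,f):
    c=get_calibration(n);im=grab_frame(n);cv2.imwrite(f"pics/{f}.png",im[...,::-1]);
    import json;json.dump({k:(v.tolist() if hasattr(v,'tolist') else v) for k,v in c.items()},open(f"pics/{f}.json","w"));return c,im
def load(f):
    import json;return json.load(open(f"pics/{f}.json")),cv2.imread(f"pics/{f}.png")
E
python3 - <<'E'
from h import *
s=state();print({k:np.round(v,3).tolist() for k,v in s.items()})
for n in("top","scene","wrist"):
    c,_=shot(n,n+"0");R=np.array(c["R"]);print(n,c["vertical_fov"],c["cx"],c["cy"],c["dist_coeffs"],(-R.T@np.array(c["t"])).round(3),R.round(2).tolist())
E
```

```text
{'time': 0.0, 'joint_pos': [1.053, 0.053, 1.614, 0.0, 1.476, -0.119], 'joint_vel': [-0.002, -0.001, -0.002, 0.0, -0.001, 0.001], 'joint_efforts': [-0.001, -39.369, -37.017, -0.0, 0.007, -0.0], 'tool_pos': [0.242, 0.575, 0.255], 'tool_rot': [-0.0, 0.198, 0.98, -0.001], 'contact_force': [0.006, 0.72, -0.136], 'ft_torque': [0.061, -0.051, 0.008], 'grasp_force': 0.0, 'gripper_width': 1.004}
top 55.95056321831811 319.79953202510416 241.70153943735872 [-0.02907544  0.          0.          0.          0.        ] [ 0.39  -0.023  1.142] [[0.01, -1.0, 0.0], [-0.98, -0.01, -0.19], [0.19, 0.0, -0.98]]
scene 51.208958665677144 322.3434997580244 230.9369924320968 [-0.11920559  0.          0.          0.          0.        ] [-0.036  0.838  1.206] [[-0.81, -0.59, 0.01], [-0.43, 0.58, -0.69], [0.4, -0.56, -0.72]]
wrist 60.1100838588446 321.6108574235017 237.74836862187416 [0.01624042 0.         0.         0.         0.        ] [0.164 0.609 0.373] [[0.39, 0.92, -0.0], [0.87, -0.37, 0.33], [0.3, -0.13, -0.95]]
```

View pics/top0.png

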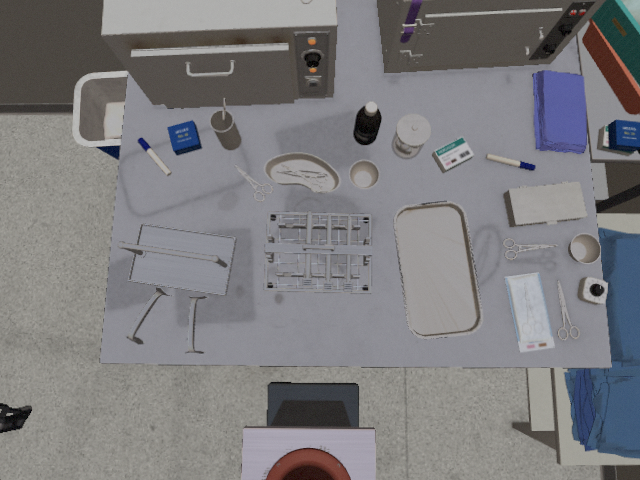

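View pics/scene0.png

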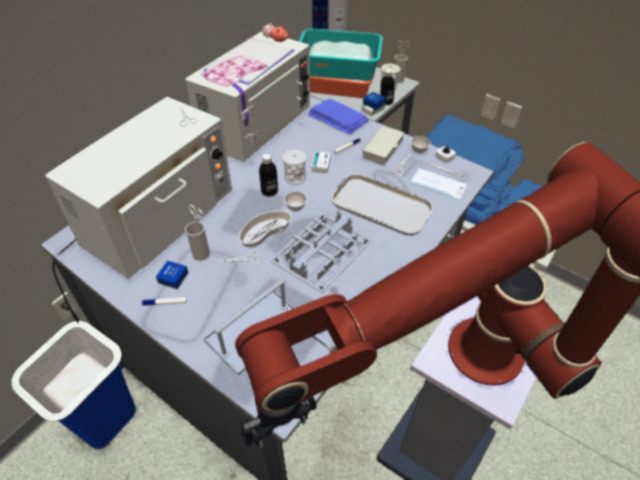

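The top view shows the drip stand at about (180,255) and the specula near (150,315) and (195,325). The rack and bar are at (318,250), the tray at (438,268), the dish at (302,172), the pot at (364,174) and the clamp at (255,182). Next I'll zoom in.

```bash
python3 - <<'E'
from h import *
c,im=load("top0");cs,ims=load("scene0")
a=cv2.resize(im[195:360,105:385],(800,471),interpolation=cv2.INTER_CUBIC)
cv2.imwrite("pics/z1.png",a)
for n,p in dict(tl=(395,205),tr=(465,202),bl=(408,337),br=(481,328),front=(310,360),left=(110,340),right=(600,340)).items(): print(n,plane(c,[p],0.0).round(3))
E
```

```text
tl [[ 0.706 -0.218  0.   ]]
tr [[ 0.716 -0.403  0.   ]]
bl [[ 0.368 -0.243  0.   ]]
br [[ 0.391 -0.427  0.   ]]
front [[ 0.31  -0.001  0.   ]]
left [[0.353 0.498 0.   ]]
right [[ 0.362 -0.726  0.   ]]
```

View pics/z1.png

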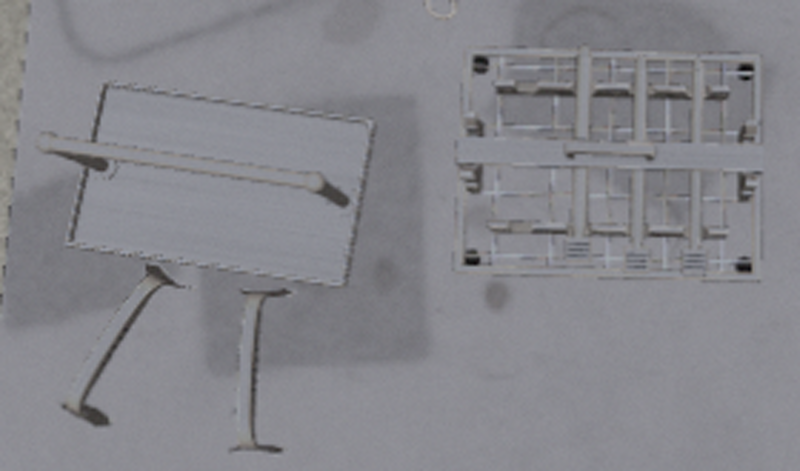

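The zoom shows three dilators, at zoom u of about 582, 640 and 697, with their thumb plates toward -x. The bar handle is at (610,152), the rail runs from (45,142) to (345,195), and the two specula are at (115,340) and (253,370). I'll cast these to coarse world positions.

```bash
python3 - <<'E'
from h import *
c,_=load("top0")
Z=lambda p:(105+p[0]/2.857,195+p[1]/2.857)
def pr(n,p,z): print(n,plane(c,[Z(q) for q in p],z).round(3).tolist())
pr("handle",[(567,151),(655,153)],.088)
pr("strip",[(457,151),(765,156)],.056)
pr("rackfeet",[(470,266),(752,268),(473,55),(752,60)],.012)
pr("dil plate",[(578,248),(637,261),(693,263)],.037)
pr("dil tip",[(582,50),(640,56),(698,58)],.037)
pr("spec1",[(150,275),(80,405)],.082)
pr("spec2",[(258,295),(245,445)],.082)
pr("rail",[(45,138),(322,182)],.126)
pr("pan",[(107,85),(373,122),(345,284),(68,242)],.014)
for n,p,z in[("dish",[(302,172)],.0),("pot",[(364,174)],.02),("clamp",[(255,182)],0),("tray mid",[(438,270)],.012),("dishedges",[(265,170),(340,185),(300,193)],.034),("potnear",[(364,190)],.0)]: print(n,plane(c,p,z).round(3).tolist())
E
```

```text
handle [[0.575, 0.016, 0.088], [0.574, -0.057, 0.088]]
strip [[0.579, 0.112, 0.056], [0.577, -0.152, 0.056]]
rackfeet [[0.485, 0.102, 0.012], [0.485, -0.144, 0.012], [0.675, 0.105, 0.012], [0.673, -0.146, 0.012]]
dil plate [[0.499, 0.007, 0.037], [0.488, -0.043, 0.037], [0.487, -0.091, 0.037]]
dil tip [[0.674, 0.006, 0.037], [0.669, -0.045, 0.037], [0.668, -0.096, 0.037]]
spec1 [[0.469, 0.358, 0.082], [0.363, 0.407, 0.082]]
spec2 [[0.454, 0.268, 0.082], [0.334, 0.271, 0.082]]
rail [[0.575, 0.435, 0.126], [0.541, 0.21, 0.126]]
pan [[0.644, 0.434, 0.014], [0.612, 0.193, 0.014], [0.468, 0.211, 0.014], [0.502, 0.457, 0.014]]
dish [[0.794, 0.027, 0.0]]
pot [[0.783, -0.136, 0.02]]
clamp [[0.765, 0.15, 0.0]]
tray mid [[0.534, -0.321, 0.012]]
dishedges [[0.787, 0.121, 0.034], [0.748, -0.073, 0.034], [0.726, 0.029, 0.034]]
potnear [[0.746, -0.137, 0.0]]
```

```bash
cat > plan.py <<'E'
import sys,json
from h import *
def pose():
    s=state();w,x,y,z=s["tool_rot"]
    ty=np.array([2*(x*y-w*z),1-2*(x*x+z*z)]);return np.array(s["tool_pos"]),np.degrees(np.arctan2(ty[1],ty[0]))
def plan(wps,step=.036,p0=None,a0=None):
    "wps: (x,y,z,yaw deg of tool y,open%); prints calls of <=5 rows"
    p,a=pose()
    rows=[]
    for x,y,z,b,g in wps:
        t=np.array([x,y,z]);da=(b-a+90)%180-90
        n=max(1,int(np.ceil(np.linalg.norm(t-p)/step)),int(np.ceil(abs(da)/5.9)))
        for i in range(n):
            d=(t-p)/(n-i);dr=((b-a+90)%180-90)/(n-i)
            ca,sa=np.cos(np.radians(a)),np.sin(np.radians(a))
            ty=np.array([ca,sa,0]);tx=np.array([-sa,ca,0]); 
            # tool z=-Z ; x = y cross z
            tx=np.cross(ty,[0,0,-1.])
            r=[g,round(d@tx/.6,3),round(d@ty/.6,3),round(-d[2]/.6,3),round(-dr/6,3)]
            rows.append(r)
            p=p+.6*(r[1]*tx+r[2]*ty+r[3]*np.array([0,0,-1.]));a=a-6*r[4]
    for i in range(0,len(rows),5): print(json.dumps([rows[i:i+5]]).replace(" ",""))
    print("end",p.round(4),round(a,2))
E
python3 - <<'E'
from plan import *
print(pose());plan([(.40,.36,.26,67,60)],.04)
E
```

```text
(array([0.24246883, 0.57554913, 0.25531358]), np.float64(67.14953310384232))
[[[60,-0.054,-0.033,-0.001,0.004],[60,-0.055,-0.033,-0.001,0.003],[60,-0.055,-0.033,-0.001,0.004],[60,-0.054,-0.032,-0.001,0.003],[60,-0.055,-0.033,-0.001,0.004]]]
[[[60,-0.054,-0.032,-0.001,0.003],[60,-0.055,-0.033,-0.002,0.004]]]
end [0.4001 0.3598 0.2601] 67.0
```

>>> move_arm(targets=[[[60,-0.055,-0.033,0,0],[60,-0.055,-0.033,0,0],[60,-0.055,-0.033,0,0],[60,-0.055,-0.033,0,0],[60,-0.055,-0.033,0,0]]])

```text
time: 0.57
tool_pos: [0.3568, 0.4191, 0.2559]
tool_rot: [-0.0, 0.198, 0.98, -0.0]
contact_force: [1.5, 0.1, -0.3]
gripper_width: 0.6
grasp_force: 0.0
```

>>> move_arm(targets=[[[60,-0.055,-0.033,0,0],[60,-0.055,-0.033,0,0],[60,0,0,0,0],[60,0,0,0,0],[60,0,0,0,0]]])

```text
time: 0.98
tool_pos: [0.4016, 0.3586, 0.2561]
tool_rot: [-0.0, 0.198, 0.98, 0.0]
contact_force: [-1.1, -0.1, -0.2]
gripper_width: 0.601
grasp_force: 0.0
```

```bash
python3 - <<'E'
from plan import *
print(pose());shot("wrist","w1")
plan([(.40,.27,.26,67,60)],.04)
E
```

```text
(array([0.40155035, 0.35856596, 0.2560601 ]), np.float64(67.1177875730105))
[[[60,-0.019,-0.046,-0.002,0.011],[60,-0.018,-0.046,-0.002,0.01],[60,-0.019,-0.046,-0.002,0.011]]]
end [0.4    0.2697 0.2597] 67.0
```

View pics/w1.png

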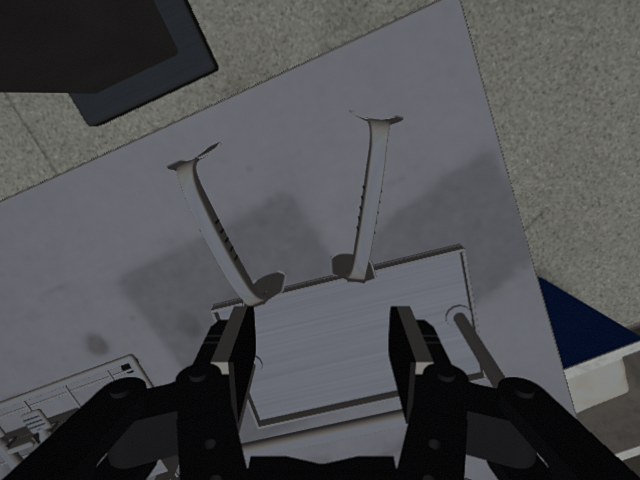

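The wrist view shows speculum 1, with its handle centre at about (369,200), and speculum 2 at about (212,235). The drip pan is below them.

>>> move_arm(targets=[[[60,-0.019,-0.046,0,0],[60,-0.019,-0.046,0,0],[60,-0.019,-0.046,0,0],[60,0,0,0,0],[60,0,0,0,0]]])

```text
time: 1.45
tool_pos: [0.4006, 0.2693, 0.2563]
tool_rot: [0.0, 0.198, 0.98, 0.0]
contact_force: [-0.3, 0.6, -1.1]
gripper_width: 0.598
grasp_force: 0.0
```

```bash
python3 - <<'E'
from plan import *
print(pose());shot("wrist","w2")
_,a=load("w1");_,b=load("w2")
A=cv2.resize(a[90:310,130:430],(800,587),interpolation=cv2.INTER_CUBIC)
cv2.imwrite("pics/z2.png",A)
E
```

```text
(array([0.40055934, 0.26929979, 0.25633862]), np.float64(67.16766866664607))
```

View pics/z2.png

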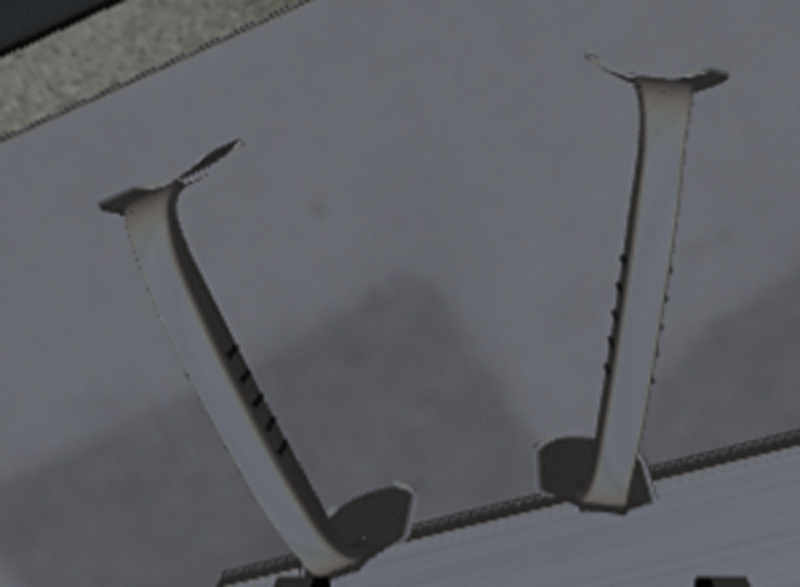

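View pics/w2.png

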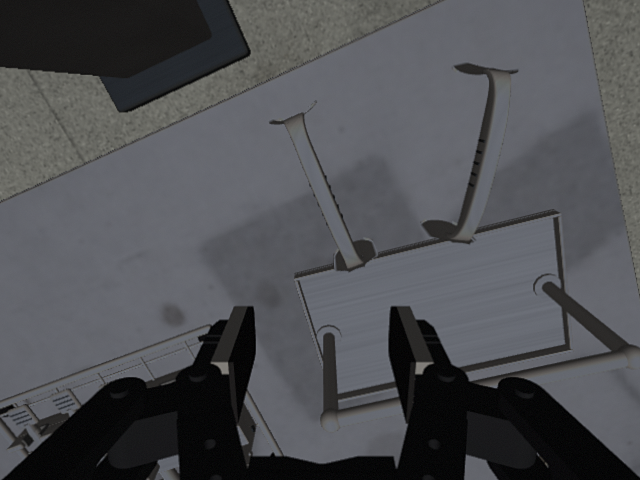

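```bash
python3 - <<'E'
from h import *
c1,_=load("w1");c2,_=load("w2");ct,_=load("top0")
Z=lambda p:(130+p[0]/2.667,90+p[1]/2.667)
T=lambda p:(105+p[0]/2.857,195+p[1]/2.857)
print("s1",tri(c1,Z((641,320)),c2,(487,163)),tri(c1,Z((641,320)),ct,T((113,343))),plane(c1,[Z((641,320))],.082))
print("s2",tri(c1,Z((225,405)),c2,(324,197)),tri(c1,Z((225,405)),ct,T((253,370))),plane(c1,[Z((225,405))],.082))
# handle directions top face edges in w1
for n,p in dict(s1L=[(628,258),(611,370)],s1R=[(673,258),(652,385)],s2R=[(222,340),(278,448)],s2L=[(187,375),(240,475)]).items():
    q=plane(c1,[Z(x) for x in p],.082);d=q[0]-q[1];print(n,q.round(4).tolist(),np.degrees(np.arctan2(d[1],d[0])))
# rail, from w2: ends of rail
print("rail y-",tri(c2,(333,418),ct,T((322,182))),"y+",tri(c2,(628,352),ct,T((45,138))))
print("post base",plane(c2,[(328,331),(546,285)],.014).round(4).tolist())
E
```

```text
s1 (array([0.41171866, 0.39378126, 0.07552986]), np.float64(0.0009203730002407935)) (array([0.41497228, 0.39298451, 0.06173079]), np.float64(0.0030859164113635914)) [[0.41027924 0.39374048 0.082     ]]
s2 (array([0.38818413, 0.27700285, 0.08032512]), np.float64(0.0006212593444827864)) (array([0.39228577, 0.27205205, 0.06710002]), np.float64(0.0017854968464955311)) [[0.38813229 0.27762972 0.082     ]]
s1L [[0.3928, 0.3966, 0.082], [0.4205, 0.381, 0.082]] 150.61013028196726
s1R [[0.3975, 0.4077, 0.082], [0.429, 0.39, 0.082]] 150.60820191735098
s2R [[0.371, 0.2857, 0.082], [0.4055, 0.2854, 0.082]] 179.5979859213589
s2L [[0.3762, 0.272, 0.082], [0.4087, 0.2717, 0.082]] 179.36434746963147
rail y- (array([0.54513748, 0.21558689, 0.11162622]), np.float64(0.0062111985020791025)) y+ (array([0.57772653, 0.44249784, 0.10875051]), np.float64(0.0013923783058748275))
post base [[0.5301, 0.2223, 0.014], [0.5638, 0.433, 0.014]]
```

```bash
python3 - <<'E'
from plan import *
plan([(.4105,.3937,.15,60.6,50),(.4105,.3937,.09,60.6,50)],.04)
E
```

```text
[[[50,0.013,0.039,0.035,0.221],[50,0.014,0.039,0.036,0.22],[50,0.015,0.039,0.035,0.221],[50,0.015,0.038,0.036,0.22],[50,0.017,0.038,0.035,0.221]]]
[[[50,-0.0,0.0,0.05,-0.0],[50,-0.0,0.0,0.05,-0.0]]]
end [0.4103 0.3936 0.0902] 60.6
```

>>> move_arm(targets=[[[50,0.013,0.039,0.035,0.22],[50,0.014,0.039,0.036,0.22],[50,0.015,0.039,0.035,0.22],[50,0.015,0.038,0.036,0.22],[50,0.017,0.038,0.035,0.22]]])

```text
time: 1.92
tool_pos: [0.41, 0.3956, 0.1488]
tool_rot: [-0.0, 0.254, 0.967, 0.0]
contact_force: [0.8, 0.0, 1.0]
gripper_width: 0.501
grasp_force: 0.0
```

>>> move_arm(targets=[[[50,0,0,0,0],[50,0,0,0.05,0],[50,0,0,0.05,0],[50,0,0,0,0],[50,0,0,0,0]]])

```text
time: 2.33
tool_pos: [0.4092, 0.3926, 0.0887]
tool_rot: [-0.001, 0.253, 0.967, -0.002]
contact_force: [0.2, 0.8, 0.2]
gripper_width: 0.504
grasp_force: 0.0
```

```bash
python3 - <<'E'
from plan import *
print(pose());shot("wrist","w3")
E
```

```text
(array([0.40924707, 0.39261738, 0.08866863]), np.float64(60.644980278931264))
```

View pics/w3.png

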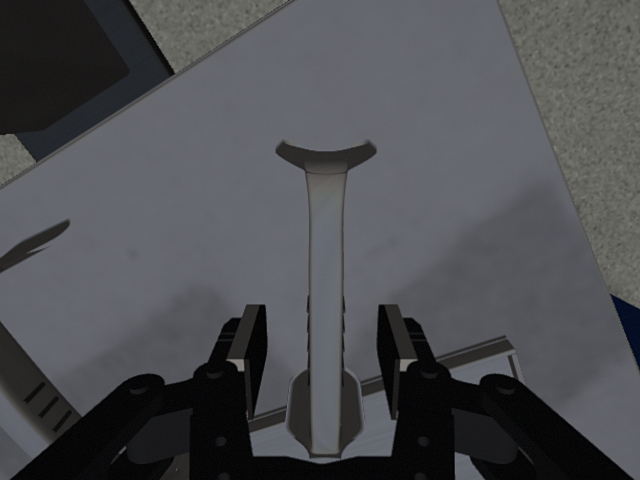

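The fingers straddle the handle (u about 327 against a jaw centre of 321), level with the slits at v=298–372. I'll close and lift.

>>> move_arm(targets=[[[0,0,0,0,0],[0,0,0,0,0],[0,0,0,0,0],[0,0,0,0,0],[0,0,0,0,0]]])

```text
time: 2.8
tool_pos: [0.412, 0.3934, 0.0926]
tool_rot: [0.001, 0.254, 0.967, 0.001]
contact_force: [-1.2, -0.6, 7.1]
gripper_width: 0.121
grasp_force: 60.6
```

>>> move_arm(targets=[[[0,0,0,0,0],[0,0,0,-0.03,0],[0,0,0,-0.06,0],[0,0,0,-0.06,0],[0,0,0,-0.06,0]]])

```text
time: 3.22
tool_pos: [0.4103, 0.392, 0.2169]
tool_rot: [-0.0, 0.254, 0.967, -0.001]
contact_force: [1.1, 0.4, -1.6]
gripper_width: 0.126
grasp_force: 59.6
```

>>> move_arm(targets=[[[0,0,0,-0.06,0],[0,0,0,-0.04,0],[0,0,0,0,0]]])

```text
time: 3.47
tool_pos: [0.4131, 0.3942, 0.2842]
tool_rot: [0.004, 0.254, 0.967, 0.005]
contact_force: [-0.2, -0.1, -0.2]
gripper_width: 0.122
grasp_force: 59.7
```

```bash
python3 - <<'E'
from plan import *
print(pose(),state()["gripper_width"],state()["grasp_force"])
plan([(.60,.32,.28,81,0)],.036)
E
```

```text
(array([0.41312443, 0.39419287, 0.28416184]), np.float64(60.542330171468464)) 0.12216678265728374 59.65226233005524
[[[0,-0.055,0.008,0.001,-0.568],[0,-0.056,0.004,0.001,-0.568],[0,-0.056,0.001,0.001,-0.568],[0,-0.056,-0.002,0.001,-0.569],[0,-0.055,-0.006,0.001,-0.568]]]
[[[0,-0.055,-0.009,0.002,-0.569]]]
end [0.5999 0.3201 0.28  ] 81.0
```

>>> move_arm(targets=[[[0,-0.055,0.008,0,-0.57],[0,-0.056,0.004,0,-0.57],[0,-0.056,0,0,-0.57],[0,-0.056,-0.002,0,-0.57],[0,-0.055,-0.006,0,-0.57]]])

```text
time: 3.88
tool_pos: [0.567, 0.3293, 0.2739]
tool_rot: [-0.001, 0.106, 0.994, -0.001]
contact_force: [-0.1, -0.5, -1.9]
gripper_width: 0.12
grasp_force: 59.6
```

>>> move_arm(targets=[[[0,-0.055,-0.009,0,-0.57],[0,0,0,0,0],[0,0,0,0,0],[0,0,0,0,0]]])

```text
time: 4.22
tool_pos: [0.5967, 0.3179, 0.2742]
tool_rot: [-0.001, 0.078, 0.997, -0.0]
contact_force: [0.4, 0.5, -1.6]
gripper_width: 0.125
grasp_force: 59.6
```

```bash
python3 - <<'E'
from plan import *
print(pose());shot("wrist","w4")
E
```

```text
(array([0.59665855, 0.31790498, 0.2742219 ]), np.float64(81.02173548692143))
```

View pics/w4.png

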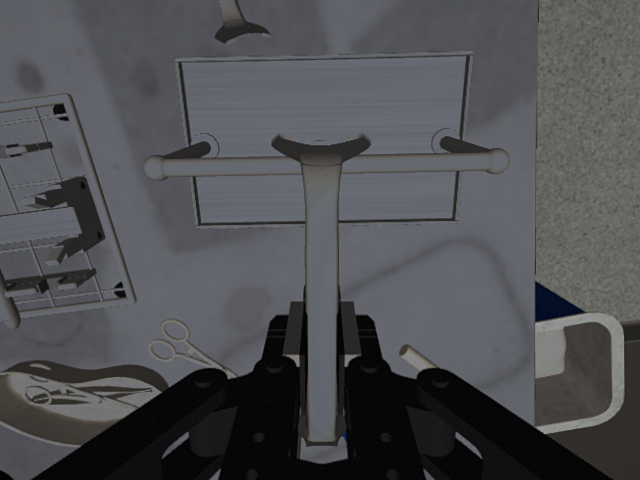

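The wrist view shows the rail from (155,168) to (497,161), with the speculum held squarely between the jaws.

```bash
python3 - <<'E'
from plan import *
c,_=load("w4");ct,_=load("top0")
T=lambda p:(105+p[0]/2.857,195+p[1]/2.857)
q=plane(c,[(155,168),(497,161)],.12);print(q,q.mean(0));d=q[1]-q[0];b=np.degrees(np.arctan2(d[1],d[0]));print(b,np.linalg.norm(d))
print(tri(c,(155,168),ct,T((322,182))),tri(c,(497,161),ct,T((45,141))))
print(plane(ct,[T((322,182)),T((45,141))],.12))
m=q.mean(0);u=d/np.linalg.norm(d)
t=m+.045*u
print(t)
plan([(t[0],t[1],.26,b,0),(t[0],t[1],.19,b,0)])
E
```

```text
[[0.5406904  0.21651303 0.12      ]
 [0.57080329 0.43785397 0.12      ]] [0.55574684 0.3271835  0.12      ]
82.25261374485713 0.22337994068423925
(array([0.54231199, 0.21299971, 0.11193527]), np.float64(0.001622953516569139)) (array([0.57540948, 0.4452202 , 0.10255876]), np.float64(0.002053999044640105))
[[0.54193493 0.2111183  0.12      ]
 [0.57321111 0.43795941 0.12      ]]
[0.5618131  0.37177274 0.12      ]
[[[0,0.035,0.04,0.012,-0.098],[0,0.035,0.039,0.013,-0.098],[0,0.0,0.0,0.058,-0.0],[0,0.0,0.0,0.058,-0.0]]]
end [0.5619 0.3715 0.1902] 82.25
```

>>> move_arm(targets=[[[0,0.033,0.04,0.01,-0.1],[0,0.033,0.039,0.01,-0.1],[0,0,0,0.05,0],[0,0,0,0.05,0],[0,0,0,0.03,0]]])

```text
time: 4.68
tool_pos: [0.5623, 0.3718, 0.1828]
tool_rot: [-0.002, 0.066, 0.998, -0.001]
contact_force: [-0.6, -1.4, -3.0]
gripper_width: 0.123
grasp_force: 59.6
```

>>> move_arm(targets=[[[0,0,0,0.02,0],[0,0,0,0,0],[0,0,0,0,0]]])

```text
time: 4.93
tool_pos: [0.5647, 0.3713, 0.1742]
tool_rot: [-0.0, 0.067, 0.998, -0.0]
contact_force: [-0.4, 0.3, -1.9]
gripper_width: 0.125
grasp_force: 59.6
```

```bash
python3 - <<'E'
from plan import *
print(pose());shot("wrist","w5")
plan([(.5627,.3717,.160,82.2,0)],.01)
E
```

```text
(array([0.56472146, 0.37130705, 0.17416758]), np.float64(82.31196487764446))
[[[0,0.002,-0.0,0.013,0.008],[0,0.003,-0.0,0.013,0.008]]]
end [0.5627 0.3719 0.1601] 82.2
```

View pics/w5.png

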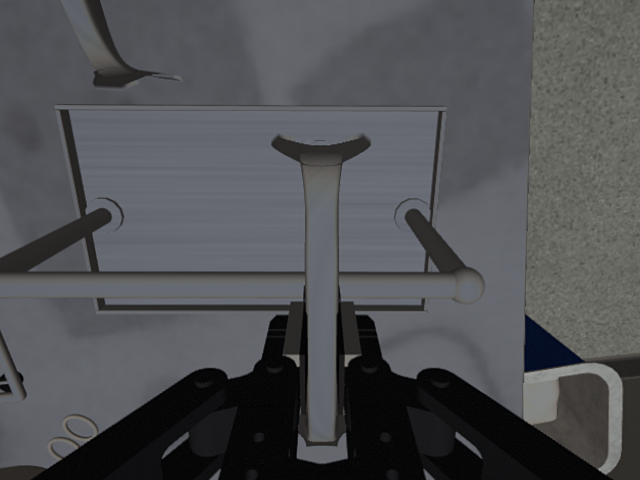

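The speculum is poised over the rail, which runs along v of about 285 between the posts.

```bash
python3 - <<'E'
from plan import *
c,_=load("w5")
q=plane(c,[(60,286),(430,285)],.12);print(q)
d=q[1]-q[0];p,a=pose();s=(p[1]-q[0][1])/d[1];print("rail x at tool y",q[0][0]+s*d[0],"tool",p)
E
```

```text
[[0.54684124 0.25419113 0.12      ]
 [0.56881424 0.42122567 0.12      ]]
rail x at tool y 0.5622769445601977 tool [0.56566753 0.37153037 0.1757067 ]
```

>>> move_arm(targets=[[[0,0.002,0,0.011,0],[0,0.002,0,0.011,0],[0,0,0,0,0]]])

```text
time: 5.23
tool_pos: [0.5625, 0.3711, 0.1601]
tool_rot: [-0.0, 0.067, 0.998, -0.0]
contact_force: [-0.2, 0.0, -3.2]
gripper_width: 0.118
grasp_force: 59.6
```

>>> move_arm(targets=[[[0,0,0,0.005,0],[0,0,0,0,0],[0,0,0,0,0]]])

```text
time: 5.48
tool_pos: [0.563, 0.3712, 0.1578]
tool_rot: [-0.0, 0.067, 0.998, -0.0]
contact_force: [0.4, -0.1, -2.6]
gripper_width: 0.117
grasp_force: 59.6
```

>>> move_arm(targets=[[[0,0,0,0.003,0],[0,0,0,0,0],[0,0,0,0,0]]])

```text
time: 5.73
tool_pos: [0.5634, 0.3714, 0.1566]
tool_rot: [0.0, 0.067, 0.998, 0.0]
contact_force: [0.2, 0.5, -0.4]
gripper_width: 0.119
grasp_force: 59.8
```

>>> move_arm(targets=[[[0,0,0,0.003,0],[0,0,0,0,0],[0,0,0,0,0]]])

```text
time: 5.98
tool_pos: [0.5635, 0.3715, 0.1565]
tool_rot: [0.001, 0.067, 0.998, 0.0]
contact_force: [-3.1, -1.6, 6.5]
gripper_width: 0.12
grasp_force: 60.6
```

>>> move_arm(targets=[[[16,0,0,-0.002,0],[20,0,0,0,0],[30,0,0,0,0],[30,0,0,0,0],[30,0,0,-0.02,0]]])

```text
time: 6.4
tool_pos: [0.5614, 0.3704, 0.1644]
tool_rot: [-0.003, 0.067, 0.998, -0.002]
contact_force: [0.4, 0.4, -0.9]
gripper_width: 0.295
grasp_force: 0.0
```

>>> move_arm(targets=[[[30,0,0,-0.05,0],[30,0,0,-0.06,0],[30,0,0,-0.06,0],[30,0,0,0,0]]])

```text
time: 6.73
tool_pos: [0.5662, 0.373, 0.2811]
tool_rot: [0.007, 0.067, 0.998, 0.004]
contact_force: [0.6, 1.0, 2.0]
gripper_width: 0.298
grasp_force: 0.0
```

```bash
python3 - <<'E'
from plan import *
print(pose())
plan([(.388,.2785,.18,89.5,50),(.388,.2785,.089,89.5,50)],.036)
E
```

```text
(array([0.56618042, 0.37296567, 0.28110329]), np.float64(82.28012144666835))
[[[50,0.039,-0.028,0.024,-0.172],[50,0.04,-0.027,0.024,-0.172],[50,0.04,-0.027,0.024,-0.172],[50,0.04,-0.026,0.024,-0.172],[50,0.041,-0.025,0.024,-0.172]]]
[[[50,0.041,-0.024,0.024,-0.172],[50,0.042,-0.024,0.025,-0.171],[50,0.0,0.0,0.05,-0.0],[50,0.0,0.0,0.051,-0.0],[50,0.0,0.0,0.05,-0.0]]]
end [0.3881 0.2784 0.0891] 89.5
```

>>> move_arm(targets=[[[50,0.039,-0.028,0.02,-0.17],[50,0.04,-0.027,0.02,-0.17],[50,0.04,-0.027,0.02,-0.17],[50,0.04,-0.026,0.02,-0.17],[50,0.041,-0.025,0.02,-0.17]]])

```text
time: 7.15
tool_pos: [0.4346, 0.3032, 0.2096]
tool_rot: [0.0, 0.023, 1.0, 0.0]
contact_force: [-1.0, -0.1, -0.2]
gripper_width: 0.494
grasp_force: 0.0
```

>>> move_arm(targets=[[[50,0.041,-0.024,0.02,-0.17],[50,0.042,-0.024,0.02,-0.17],[50,0,0,0.03,0],[50,0,0,0,0],[50,0,0,0,0]]])

```text
time: 7.57
tool_pos: [0.3846, 0.2767, 0.1676]
tool_rot: [-0.0, 0.005, 1.0, -0.0]
contact_force: [-1.0, 0.4, 0.3]
gripper_width: 0.501
grasp_force: 0.0
```

```bash
python3 - <<'E'
from plan import *
print(pose());shot("wrist","w6")
plan([(.388,.2785,.091,89.5,50)],.036)
E
```

```text
(array([0.38456552, 0.27666855, 0.16757955]), np.float64(89.40373930469654))
[[[50,-0.001,0.001,0.043,-0.005],[50,-0.002,0.001,0.043,-0.005],[50,-0.001,0.0,0.043,-0.006]]]
end [0.388  0.2783 0.0913] 89.5
```

View pics/w6.png

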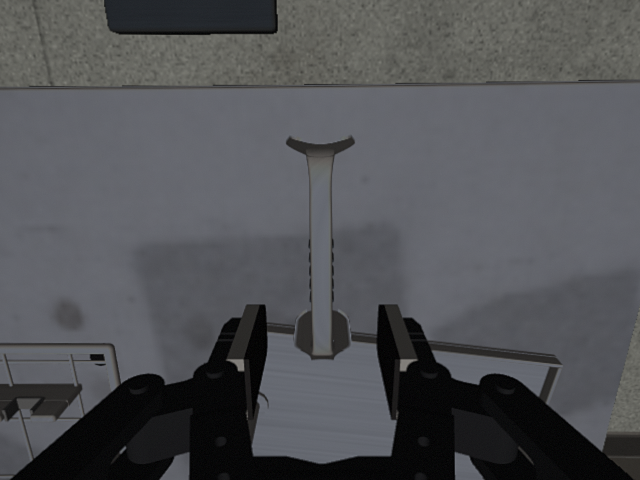

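The speculum 2 handle is centred under the jaws, at about (320,268). I'll check its position against the pose.

```bash
python3 - <<'E'
from plan import *
c,_=load("w6");print(plane(c,[(320,268),(320,155),(321,355)],.082).round(4))
c,_=load("w3");print(plane(c,[(327,335)],.082).round(4))
E
```

```text
[[0.3871 0.2764 0.082 ]
 [0.3276 0.2771 0.082 ]
 [0.4414 0.2764 0.082 ]]
[[0.4048 0.3975 0.082 ]]
```

>>> move_arm(targets=[[[50,-0.001,0,0.043,0],[50,-0.002,0,0.043,0],[50,-0.001,0,0.041,0],[50,0,0,0,0],[0,0,0,0,0]]])

```text
time: 8.03
tool_pos: [0.3877, 0.2769, 0.0915]
tool_rot: [-0.001, 0.005, 1.0, -0.0]
contact_force: [-0.0, 0.6, 0.4]
gripper_width: 0.374
grasp_force: 0.0
```

>>> move_arm(targets=[[[0,0,0,0,0],[0,0,0,0,0],[0,0,0,0,0],[0,0,0,0,0],[0,0,0,0,0]]])

```text
time: 8.45
tool_pos: [0.3891, 0.2776, 0.0939]
tool_rot: [0.002, 0.005, 1.0, 0.001]
contact_force: [0.6, -0.0, 6.0]
gripper_width: 0.117
grasp_force: 62.4
```

>>> move_arm(targets=[[[0,0,0,-0.03,0],[0,0,0,-0.06,0],[0,0,0,-0.06,0],[0,0,0,-0.06,0],[0,0,0,-0.06,0]]])

```text
time: 8.87
tool_pos: [0.3864, 0.2764, 0.2545]
tool_rot: [-0.001, 0.005, 1.0, -0.0]
contact_force: [1.7, 0.4, -1.4]
gripper_width: 0.119
grasp_force: 61.3
```

>>> move_arm(targets=[[[0,0,0,-0.04,0],[0,0,0,0,0]]])

```text
time: 9.03
tool_pos: [0.3893, 0.2779, 0.2845]
tool_rot: [0.005, 0.005, 1.0, 0.003]
contact_force: [0.2, 0.3, -1.6]
gripper_width: 0.116
grasp_force: 61.4
```

```bash
python3 - <<'E'
from plan import *
print(pose())
plan([(.5502,.2824,.275,82,0),(.5502,.2824,.18,82,0)],.036)
E
```

```text
(array([0.38929879, 0.27793572, 0.28445057]), np.float64(89.426026591519))
[[[0,-0.054,0.002,0.003,0.248],[0,-0.053,0.003,0.003,0.247],[0,-0.053,0.005,0.003,0.248],[0,-0.054,0.006,0.003,0.247],[0,-0.053,0.008,0.004,0.248]]]
[[[0,0.0,-0.0,0.053,-0.0],[0,0.0,-0.0,0.053,-0.0],[0,0.0,-0.0,0.052,-0.0]]]
end [0.5502 0.2824 0.1801] 82.0
```

>>> move_arm(targets=[[[0,-0.054,0.002,0,0.25],[0,-0.053,0.003,0,0.25],[0,-0.053,0.005,0,0.25],[0,-0.054,0.006,0,0.25],[0,-0.053,0.008,0,0.25]]])

```text
time: 9.45
tool_pos: [0.5487, 0.2807, 0.2748]
tool_rot: [-0.002, 0.071, 0.997, -0.001]
contact_force: [0.0, -0.1, -1.6]
gripper_width: 0.118
grasp_force: 61.4
```

>>> move_arm(targets=[[[0,0,0,0,0],[0,0,0,0,0],[0,0,0,0,0]]])

```text
time: 9.7
tool_pos: [0.5471, 0.2809, 0.2753]
tool_rot: [-0.002, 0.07, 0.998, -0.001]
contact_force: [-0.1, 1.1, -2.7]
gripper_width: 0.118
grasp_force: 61.3
```

```bash
python3 - <<'E'
from plan import *
print(pose());shot("wrist","w7");shot("top","top1")
plan([(.5502,.2824,.165,82,0)],.036)
E
```

```text
(array([0.5471359 , 0.28085636, 0.27528377]), np.float64(81.91715203564098))
[[[0,-0.001,0.001,0.047,-0.002],[0,-0.001,0.001,0.046,-0.002],[0,-0.002,0.0,0.047,-0.002],[0,-0.001,0.001,0.046,-0.002]]]
end [0.5501 0.2825 0.165 ] 82.0
```

View pics/w7.png

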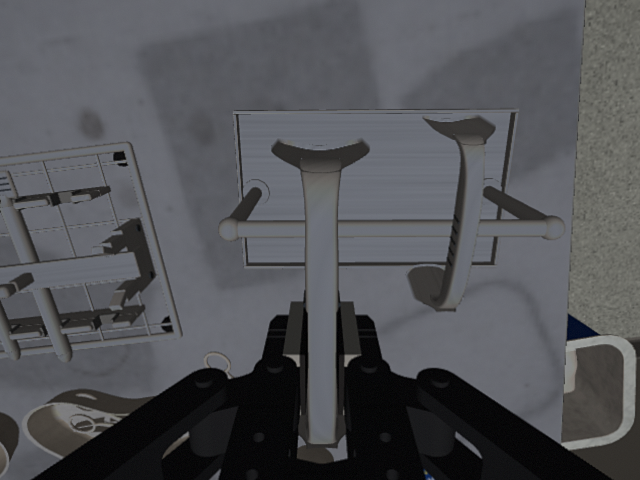

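Speculum 1 hangs on the rail at about (462,228) with a slight tilt. Speculum 2 is over its place at about (322,228).

>>> move_arm(targets=[[[0,-0.001,0,0.047,0],[0,-0.001,0.001,0.046,0],[0,-0.001,0,0.047,0],[0,0,0,0.045,0],[0,0,0,0,0]]])

```text
time: 10.22
tool_pos: [0.5452, 0.2802, 0.1595]
tool_rot: [-0.005, 0.07, 0.998, -0.002]
contact_force: [-0.4, -0.7, -3.4]
gripper_width: 0.119
grasp_force: 61.3
```

>>> move_arm(targets=[[[0,0,0,0.005,0],[0,0,0,0.003,0],[0,0,0,0,0],[0,0,0,0,0]]])

```text
time: 10.55
tool_pos: [0.5511, 0.282, 0.1641]
tool_rot: [0.002, 0.07, 0.998, 0.001]
contact_force: [-0.6, -0.6, -2.4]
gripper_width: 0.121
grasp_force: 61.3
```

>>> move_arm(targets=[[[0,0,0,0.003,0],[0,0,0,0,0],[0,0,0,0,0]]])

```text
time: 10.8
tool_pos: [0.5502, 0.2815, 0.1603]
tool_rot: [0.0, 0.071, 0.998, 0.0]
contact_force: [0.1, -0.2, -1.7]
gripper_width: 0.118
grasp_force: 61.3
```

>>> move_arm(targets=[[[0,0,0,0.003,0],[0,0,0,0,0],[0,0,0,0,0]]])

```text
time: 11.05
tool_pos: [0.55, 0.2814, 0.1579]
tool_rot: [-0.0, 0.071, 0.998, -0.0]
contact_force: [-0.3, -0.5, -2.5]
gripper_width: 0.118
grasp_force: 61.4
```

>>> move_arm(targets=[[[0,0,0,0.003,0],[0,0,0,0,0],[0,0,0,0,0]]])

```text
time: 11.3
tool_pos: [0.5502, 0.2815, 0.1576]
tool_rot: [0.0, 0.07, 0.998, -0.0]
contact_force: [-4.1, -1.6, 4.9]
gripper_width: 0.122
grasp_force: 62.3
```

>>> move_arm(targets=[[[16,0,0,-0.002,0],[20,0,0,0,0],[30,0,0,0,0],[30,0,0,0,0],[30,0,0,-0.02,0]]])

```text
time: 11.72
tool_pos: [0.5483, 0.2808, 0.1665]
tool_rot: [-0.003, 0.071, 0.998, -0.001]
contact_force: [0.6, -0.2, -0.9]
gripper_width: 0.297
grasp_force: 0.0
```

>>> move_arm(targets=[[[30,0,0,-0.05,0],[30,0,0,-0.06,0],[30,0,0,-0.06,0],[30,0,0,0,0]]])

```text
time: 12.05
tool_pos: [0.5534, 0.2828, 0.2824]
tool_rot: [0.007, 0.071, 0.997, 0.003]
contact_force: [0.4, 1.2, 1.7]
gripper_width: 0.301
grasp_force: 0.0
```

```bash
python3 - <<'E'
from plan import *
print(pose(),np.round(state()["joint_pos"],3))
plan([(.575,-.02,.28,0,40)],.038)
E
```

```text
(array([0.55343885, 0.28277597, 0.28241274]), np.float64(81.91680375147321)) [ 0.353  0.021  1.602  0.     1.503 -1.077]
[[[40,-0.008,-0.035,0.0,0.975],[40,-0.011,-0.034,0.0,0.975],[40,-0.015,-0.033,0.0,0.975],[40,-0.018,-0.031,0.0,0.975],[40,-0.021,-0.03,0.0,0.975]]]
[[[40,-0.024,-0.027,0.0,0.975],[40,-0.026,-0.025,0.001,0.975],[40,-0.029,-0.022,0.0,0.975],[40,-0.031,-0.019,0.001,0.975],[40,-0.033,-0.015,0.0,0.976]]]
[[[40,-0.034,-0.012,0.001,0.975],[40,-0.035,-0.008,0.0,0.976],[40,-0.036,-0.005,0.001,0.975],[40,-0.036,-0.001,0.0,0.976]]]
end [ 0.5752 -0.02    0.28  ] -0.0
```

>>> move_arm(targets=[[[40,-0.008,-0.035,0,0.975],[40,-0.011,-0.034,0,0.975],[40,-0.015,-0.033,0,0.975],[40,-0.018,-0.031,0,0.975],[40,-0.021,-0.03,0,0.975]]])

```text
time: 12.47
tool_pos: [0.5582, 0.1727, 0.2721]
tool_rot: [0.0, 0.322, 0.947, 0.0]
contact_force: [-0.8, 0.4, -0.6]
gripper_width: 0.403
grasp_force: 0.0
```

>>> move_arm(targets=[[[40,-0.024,-0.027,0,0.975],[40,-0.026,-0.025,0,0.975],[40,-0.029,-0.022,0,0.975],[40,-0.031,-0.019,0,0.975],[40,-0.033,-0.015,0,0.975]]])

```text
time: 12.88
tool_pos: [0.5655, 0.064, 0.2721]
tool_rot: [0.0, 0.551, 0.834, 0.0]
contact_force: [0.9, 0.1, -0.1]
gripper_width: 0.401
grasp_force: 0.0
```

>>> move_arm(targets=[[[40,-0.034,-0.012,0,0.975],[40,-0.035,-0.008,0,0.975],[40,-0.036,-0.005,0,0.975],[40,-0.036,0,0,0.975],[40,0,0,0,0]]])

```text
time: 13.3
tool_pos: [0.5727, -0.0243, 0.2721]
tool_rot: [0.001, 0.709, 0.705, -0.0]
contact_force: [-0.7, 0.7, -0.9]
gripper_width: 0.4
grasp_force: 0.0
```

>>> move_arm(targets=[[[40,0,0,0,0],[40,0,0,0,0],[40,0,0,0,0]]])

```text
time: 13.55
tool_pos: [0.5723, -0.0204, 0.2716]
tool_rot: [0.0, 0.706, 0.708, 0.0]
contact_force: [-0.4, 0.4, 0.3]
gripper_width: 0.397
grasp_force: 0.0
```

```bash
python3 - <<'E'
from plan import *
print(pose(),state()["time"]);shot("wrist","w8")
E
```

```text
(array([ 0.57233964, -0.02039001,  0.27155829]), np.float64(0.11360405970765551)) 13.55
```

View pics/w8.png

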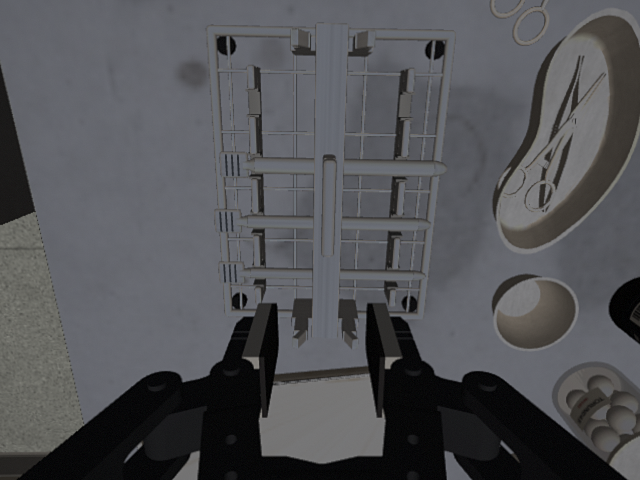

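This view shows the handle from (329,155) to (330,255). The dilators lie at v of about 167, 223 and 273 from u=220 to 440, with the plates on the left (-x).

```bash
python3 - <<'E'
from plan import *
c,im=load("w8");ct,_=load("top0")
T=lambda p:(105+p[0]/2.857,195+p[1]/2.857)
P=lambda n,p,z:print(n,plane(c,p,z).round(4).tolist())
P("handle",[(329.5,155),(330,255)],.088)
P("strip",[(332,25),(327,335)],.056)
P("brk top",[(298,42),(365,42)],.084);P("brk far",[(305,325),(345,325)],.084)
print("handle tri",tri(c,(329.5,155),ct,T((567,152))),tri(c,(330,255),ct,T((655,154))))
for n,l,r,t0,t1 in[("a",(245,165.5),(446,169.5),(582,237),(582,50)),("b",(243,222),(435,225.5),(640,250),(640,56)),("c",(243,272),(428,276),(696,252),(698,58))]:
    P(n,[l,r],.038); print(" tip tri",tri(c,r,ct,T(t1)))
g=cv2.cvtColor(im,cv2.COLOR_BGR2GRAY)
for u in(280,380): print(u,[ (v,int(g[v,u])) for v in range(150,290)if 1][0:0], g[155:182,u].tolist(),g[212:236,u].tolist(),g[262:288,u].tolist())
P("plates left",[(220,163),(213,219),(219,271)],.038)
E
```

```text
handle [[0.5774, 0.0233, 0.088], [0.5785, -0.054, 0.088]]
strip [[0.579, 0.1114, 0.056], [0.5773, -0.1459, 0.056]]
brk top [[0.5558, 0.0973, 0.084], [0.6006, 0.0974, 0.084]]
brk far [[0.5582, -0.1187, 0.084], [0.5918, -0.1186, 0.084]]
handle tri (array([0.57879081, 0.01814902, 0.05491492]), np.float64(0.0018356810793917545)) (array([ 0.57687833, -0.0578616 ,  0.07561778]), np.float64(0.004272704112919461))
a [[0.5071, 0.0075, 0.038], [0.6773, 0.0045, 0.038]]
 tip tri (array([0.67203704, 0.00638139, 0.0505618 ]), np.float64(0.002880579425967945))
b [[0.5024, -0.0424, 0.038], [0.6726, -0.0452, 0.038]]
 tip tri (array([ 0.67003593, -0.04451085,  0.0404784 ]), np.float64(0.003558766129702054))
c [[0.4996, -0.0906, 0.038], [0.6706, -0.0941, 0.038]]
 tip tri (array([ 0.67019414, -0.09603693,  0.03370305]), np.float64(0.0031262205100185255))
280 [] [107, 106, 74, 70, 89, 97, 99, 105, 107, 110, 109, 108, 109, 109, 111, 112, 108, 93, 84, 102, 108, 107, 107, 108, 107, 107, 108] [104, 105, 104, 78, 68, 87, 96, 102, 108, 107, 104, 104, 106, 110, 109, 100, 91, 96, 100, 98, 97, 95, 95, 94] [103, 104, 104, 104, 106, 90, 64, 72, 90, 97, 105, 106, 105, 103, 105, 105, 92, 100, 106, 106, 105, 106, 105, 78, 98, 109]
380 [] [86, 88, 90, 90, 63, 62, 81, 90, 99, 103, 107, 108, 108, 110, 108, 107, 110, 111, 106, 98, 87, 87, 88, 87, 86, 86, 88] [88, 88, 88, 89, 90, 66, 63, 80, 92, 102, 107, 107, 105, 108, 108, 111, 111, 104, 90, 88, 89, 89, 89, 89] [87, 87, 87, 87, 87, 86, 87, 67, 56, 72, 88, 100, 106, 108, 107, 107, 110, 106, 89, 87, 89, 90, 90, 90, 89, 68]
plates left [[0.4862, 0.0095, 0.038], [0.4762, -0.0397, 0.038], [0.4776, -0.0896, 0.038]]
```

```bash
python3 - <<'E'
from plan import *
print(pose())
plan([(.5778,-.018,.14,-1,40),(.5778,-.018,.091,-1,40)],.038)
E
```

```text
(array([ 0.57233463, -0.0203089 ,  0.27149525]), np.float64(0.11716208473251477))
[[[40,0.001,0.002,0.055,0.047],[40,0.001,0.002,0.055,0.046],[40,0.001,0.003,0.055,0.047],[40,0.001,0.002,0.054,0.046],[40,-0.0,0.0,0.041,0.0]]]
[[[40,-0.0,0.0,0.041,0.0]]]
end [ 0.5777 -0.0179  0.0909] -1.0
```

>>> move_arm(targets=[[[40,0.001,0.002,0.055,0.05],[40,0.001,0.002,0.055,0.05],[40,0.001,0.003,0.055,0.05],[40,0.001,0.002,0.054,0.04],[40,0,0,0,0]]])

```text
time: 14.02
tool_pos: [0.5729, -0.0171, 0.132]
tool_rot: [-0.006, 0.713, 0.701, -0.004]
contact_force: [-0.9, 0.7, -1.6]
gripper_width: 0.401
grasp_force: 0.0
```

>>> move_arm(targets=[[[40,0,0,0,0],[40,0,0,0,0],[40,0,0,0,0]]])

```text
time: 14.27
tool_pos: [0.5797, -0.0189, 0.1433]
tool_rot: [0.002, 0.714, 0.7, 0.002]
contact_force: [0.3, 0.4, 0.9]
gripper_width: 0.397
grasp_force: 0.0
```

```bash
python3 - <<'E'
from plan import *
print(pose())
plan([(.5778,-.018,.091,-1,40)],.038)
E
```

```text
(array([ 0.57965502, -0.01889004,  0.14325699]), np.float64(-1.0943393223448383))
[[[40,0.001,-0.002,0.044,-0.008],[40,0.0,-0.001,0.043,-0.008]]]
end [ 0.5779 -0.0183  0.0911] -1.0
```

>>> move_arm(targets=[[[40,0,0,0.03,0],[40,0,0,0.03,0],[40,0,0,0.02,0],[40,0,0,0,0],[40,0,0,0,0]]])

```text
time: 14.68
tool_pos: [0.5781, -0.0189, 0.0926]
tool_rot: [0.0, 0.714, 0.7, 0.0]
contact_force: [0.3, 0.7, 1.1]
gripper_width: 0.399
grasp_force: 0.0
```

>>> move_arm(targets=[[[40,0,0,0,0],[40,0,0,0,0],[40,0,0,0,0]]])

```text
time: 14.93
tool_pos: [0.5787, -0.019, 0.0933]
tool_rot: [0.001, 0.714, 0.7, 0.001]
contact_force: [-0.3, -0.4, 0.8]
gripper_width: 0.399
grasp_force: 0.0
```

```bash
python3 - <<'E'
from plan import *
print(pose());c,im=shot("wrist","w9")
# expected vs seen: project handle ends
print(proj(c,[(.5775,.022,.088),(.578,-.055,.088)]))
g=cv2.cvtColor(im,cv2.COLOR_RGB2GRAY)
for v in(180,220,260,300):print(v,g[v,285:365].tolist())
E
```

```text
(array([ 0.57865922, -0.01900498,  0.093303  ]), np.float64(-1.1312937458384649))
[[317.32887304 241.03365233]
 [323.2057384  434.57862833]]
180 [111, 80, 104, 111, 115, 116, 116, 114, 115, 116, 115, 117, 115, 113, 114, 113, 113, 114, 114, 114, 112, 112, 111, 111, 112, 113, 113, 114, 114, 112, 112, 111, 112, 111, 112, 115, 113, 114, 116, 115, 114, 114, 113, 113, 113, 113, 112, 110, 110, 111, 111, 110, 112, 113, 114, 116, 115, 114, 114, 115, 115, 115, 116, 116, 81, 92, 95, 95, 95, 96, 97, 97, 96, 96, 96, 97, 96, 98, 97, 97]
220 [67, 66, 55, 97, 110, 116, 115, 114, 115, 115, 116, 116, 116, 115, 113, 114, 113, 113, 112, 114, 113, 114, 112, 89, 89, 76, 75, 75, 75, 75, 73, 73, 73, 74, 73, 73, 73, 73, 74, 74, 74, 75, 82, 100, 113, 115, 112, 110, 111, 111, 110, 112, 113, 115, 116, 116, 114, 114, 114, 113, 115, 116, 112, 88, 62, 59, 59, 59, 59, 60, 59, 59, 58, 58, 57, 59, 58, 58, 58, 59]
260 [103, 101, 100, 96, 89, 107, 115, 114, 115, 115, 116, 116, 116, 116, 115, 115, 113, 83, 68, 90, 104, 105, 105, 107, 108, 111, 112, 112, 112, 113, 113, 113, 113, 113, 113, 113, 113, 114, 114, 115, 114, 112, 113, 110, 110, 111, 91, 68, 92, 110, 112, 111, 113, 115, 115, 115, 114, 113, 113, 115, 115, 113, 102, 80, 92, 95, 95, 95, 96, 96, 97, 97, 98, 99, 98, 98, 98, 99, 98, 98]
300 [94, 93, 93, 94, 91, 76, 105, 115, 115, 114, 114, 115, 115, 116, 115, 113, 115, 112, 72, 74, 97, 104, 103, 105, 107, 109, 111, 111, 112, 113, 112, 113, 113, 113, 114, 113, 113, 114, 115, 114, 113, 112, 112, 110, 110, 107, 86, 62, 107, 114, 112, 113, 114, 114, 114, 113, 112, 112, 113, 114, 113, 112, 83, 93, 96, 97, 96, 96, 97, 96, 96, 96, 96, 96, 96, 95, 94, 95, 94, 92]
```

>>> move_arm(targets=[[[40,0,0,0.003,0],[40,0,0,0,0],[0,0,0,0,0],[0,0,0,0,0],[0,0,0,0,0]]])

```text
time: 15.4
tool_pos: [0.5777, -0.0189, 0.0902]
tool_rot: [-0.0, 0.714, 0.7, -0.0]
contact_force: [-1.2, 0.3, 2.4]
gripper_width: 0.103
grasp_force: 58.9
```

>>> move_arm(targets=[[[0,0,0,0,0],[0,0,0,0,0],[0,0,0,0,0],[0,0,0,-0.01,0],[0,0,0,-0.02,0]]])

```text
time: 15.82
tool_pos: [0.576, -0.0186, 0.1061]
tool_rot: [-0.002, 0.714, 0.7, -0.001]
contact_force: [0.3, 0.7, -2.3]
gripper_width: 0.102
grasp_force: 58.6
```

>>> move_arm(targets=[[[0,0,0,-0.03,0],[0,0,0,-0.04,0],[0,0,0,-0.05,0],[0,0,0,-0.05,0],[0,0,0,0,0]]])

```text
time: 16.23
tool_pos: [0.5815, -0.0194, 0.219]
tool_rot: [0.006, 0.714, 0.7, 0.004]
contact_force: [1.6, -0.6, -1.0]
gripper_width: 0.103
grasp_force: 58.8
```

```bash
python3 - <<'E'
from plan import *
print(pose())
plan([(.40,-.019,.20,-1,0)],.036)
E
```

```text
(array([ 0.58154241, -0.01938511,  0.21898314]), np.float64(-1.126496905933948))
[[[0,-0.001,-0.05,0.005,-0.004],[0,-0.001,-0.051,0.005,-0.003],[0,-0.001,-0.05,0.005,-0.004],[0,-0.001,-0.051,0.006,-0.003],[0,-0.001,-0.05,0.005,-0.004]]]
[[[0,-0.0,-0.051,0.006,-0.003]]]
end [ 0.3997 -0.019   0.1998] -1.0
```

>>> move_arm(targets=[[[0,0,-0.05,0.005,0],[0,0,-0.05,0.005,0],[0,0,-0.05,0.005,0],[0,0,-0.05,0.005,0],[0,0,-0.05,0.005,0]]])

```text
time: 16.65
tool_pos: [0.4261, -0.0157, 0.1941]
tool_rot: [-0.0, 0.714, 0.7, -0.0]
contact_force: [0.3, -1.3, -0.8]
gripper_width: 0.105
grasp_force: 59.0
```

>>> move_arm(targets=[[[0,0,-0.048,0.03,0],[0,0,0,0.05,0],[0,0,0,0.05,0],[0,0,0,0.04,0],[0,0,0,0,0]]])

```text
time: 17.07
tool_pos: [0.3944, -0.0143, 0.0875]
tool_rot: [-0.005, 0.714, 0.7, -0.003]
contact_force: [-1.0, 0.4, -3.9]
gripper_width: 0.105
grasp_force: 59.3
```

>>> move_arm(targets=[[[0,0,0,0,0],[0,0,0,0,0],[0,0,0,0,0]]])

```text
time: 17.32
tool_pos: [0.4007, -0.0157, 0.0953]
tool_rot: [0.002, 0.714, 0.7, 0.001]
contact_force: [0.3, 0.4, -1.8]
gripper_width: 0.102
grasp_force: 59.3
```

>>> move_arm(targets=[[[0,0,0,0.02,0],[0,0,0,0.02,0],[0,0,0,0.02,0],[0,0,0,0,0],[0,0,0,0,0]]])

```text
time: 17.73
tool_pos: [0.3997, -0.0154, 0.0581]
tool_rot: [0.0, 0.714, 0.7, 0.0]
contact_force: [0.2, 0.6, -1.1]
gripper_width: 0.104
grasp_force: 59.3
```

>>> move_arm(targets=[[[0,0,0,0.005,0],[0,0,0,0,0],[0,0,0,0,0],[0,0,0,0,0]]])

```text
time: 18.07
tool_pos: [0.3995, -0.0154, 0.0548]
tool_rot: [0.001, 0.714, 0.7, 0.0]
contact_force: [-0.3, 0.2, -2.7]
gripper_width: 0.101
grasp_force: 59.3
```

>>> move_arm(targets=[[[0,0,0,0.005,0],[0,0,0,0,0],[0,0,0,0,0]]])

```text
time: 18.32
tool_pos: [0.3999, -0.0155, 0.0521]
tool_rot: [0.001, 0.714, 0.7, 0.0]
contact_force: [-0.8, -0.2, 3.4]
gripper_width: 0.103
grasp_force: 60.2
```

>>> move_arm(targets=[[[20,0,0,0,0],[30,0,0,0,0],[40,0,0,0,0],[40,0,0,-0.02,0],[40,0,0,-0.05,0]]])

```text
time: 18.73
tool_pos: [0.3954, -0.0146, 0.0892]
tool_rot: [-0.004, 0.714, 0.7, -0.003]
contact_force: [1.2, 0.3, -0.1]
gripper_width: 0.398
grasp_force: 0.0
```

>>> move_arm(targets=[[[40,0,0,-0.06,0],[40,0,0,-0.06,0],[40,0,0,0,0]]])

```text
time: 18.98
tool_pos: [0.4032, -0.0162, 0.1731]
tool_rot: [0.006, 0.714, 0.7, 0.004]
contact_force: [1.7, -0.7, 0.6]
gripper_width: 0.404
grasp_force: 0.0
```

```bash
python3 - <<'E'
from plan import *
print(pose())
plan([(.579,.006,.16,89,40)],.036)
E
```

```text
(array([ 0.40315193, -0.01623104,  0.17310021]), np.float64(-1.1223408420127827))
[[[40,0.003,0.018,0.001,0.936],[40,0.004,0.018,0.001,0.936],[40,0.006,0.017,0.001,0.936],[40,0.008,0.017,0.001,0.936],[40,0.009,0.016,0.001,0.936]]]
[[[40,0.011,0.015,0.002,0.936],[40,0.012,0.014,0.001,0.936],[40,0.014,0.012,0.002,0.936],[40,0.015,0.011,0.001,0.936],[40,0.016,0.01,0.002,0.937]]]
[[[40,0.017,0.008,0.001,0.936],[40,0.017,0.006,0.002,0.937],[40,0.018,0.004,0.001,0.936],[40,0.018,0.003,0.002,0.937],[40,0.019,0.001,0.001,0.936]]]
[[[40,0.018,-0.001,0.002,0.937]]]
end [0.5789 0.006  0.1599] -91.0
```

>>> move_arm(targets=[[[40,0.003,0.018,0,0.936],[40,0.004,0.018,0,0.936],[40,0.006,0.017,0,0.936],[40,0.008,0.017,0,0.936],[40,0.009,0.016,0,0.936]]])

```text
time: 19.4
tool_pos: [0.4542, -0.0087, 0.1647]
tool_rot: [-0.0, 0.864, 0.504, -0.0]
contact_force: [0.7, 0.1, 0.2]
gripper_width: 0.404
grasp_force: 0.0
```

>>> move_arm(targets=[[[40,0.011,0.015,0,0.936],[40,0.012,0.014,0,0.936],[40,0.014,0.012,0,0.936],[40,0.015,0.011,0,0.936],[40,0.016,0.01,0,0.936]]])

```text
time: 19.82
tool_pos: [0.5094, -0.0017, 0.1645]
tool_rot: [-0.0, 0.96, 0.279, -0.0]
contact_force: [0.7, -0.5, 0.2]
gripper_width: 0.404
grasp_force: 0.0
```

>>> move_arm(targets=[[[40,0.017,0.008,0,0.936],[40,0.017,0.006,0,0.936],[40,0.018,0.004,0,0.936],[40,0.018,0.003,0,0.936],[40,0.019,0.001,0,0.936]]])

```text
time: 20.23
tool_pos: [0.5645, 0.0055, 0.1644]
tool_rot: [-0.0, 0.999, 0.038, -0.0]
contact_force: [-0.1, 0.7, -0.9]
gripper_width: 0.401
grasp_force: 0.0
```

>>> move_arm(targets=[[[40,0.018,0,0,0.936],[40,0,0,0,0],[40,0,0,0,0],[40,0,0,0,0],[40,0,0,0,0]]])

```text
time: 20.65
tool_pos: [0.5742, 0.0063, 0.1648]
tool_rot: [-0.0, 1.0, -0.008, -0.0]
contact_force: [-0.4, -1.0, 0.5]
gripper_width: 0.399
grasp_force: 0.0
```

```bash
python3 - <<'E'
from plan import *
print(pose(),np.round(state()["joint_pos"],2));c,im=shot("wrist","w10")
print(proj(c,[(x,y,.042) for x in(.49,.579,.66) for y in(.006,-.044,-.093)]).round(0).tolist())
g=cv2.cvtColor(im,cv2.COLOR_RGB2GRAY)
plan([(.579,.006,.056,-91,40)],.036)
E
```

```text
(array([0.57423868, 0.00632671, 0.16482164]), np.float64(-90.90807328062951)) [-0.12  0.01  1.82 -0.    1.32  1.47]
[[325.0, 355.0], [398.0, 354.0], [471.0, 354.0], [323.0, 231.0], [405.0, 230.0], [486.0, 228.0], [321.0, 90.0], [412.0, 88.0], [503.0, 86.0]]
[[[40,0.002,0.0,0.045,0.003],[40,0.002,0.0,0.046,0.003],[40,0.002,0.0,0.045,0.003],[40,0.002,0.0,0.046,0.003]]]
end [0.5791 0.0062 0.0557] -91.0
```

View pics/w10.png

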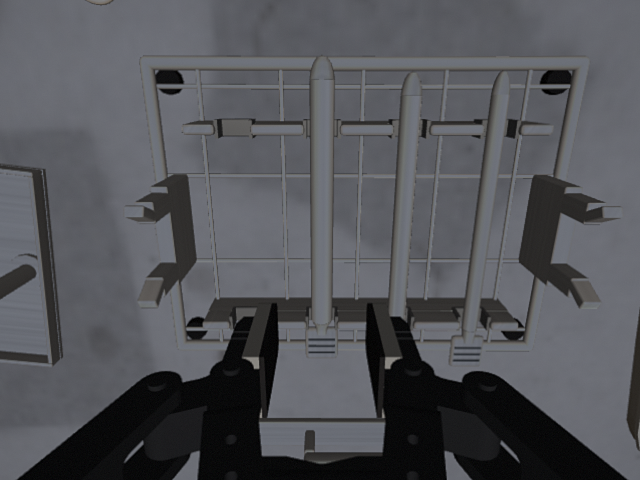

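The three rods sit at u of about 323, 404 and 486 at v=231, matching the predicted positions. I'll descend on the first one.

>>> move_arm(targets=[[[40,0.002,0,0.045,0],[40,0.002,0,0.045,0],[40,0.002,0,0.045,0],[40,0.002,0,0.03,0],[40,0,0,0,0]]])

```text
time: 21.12
tool_pos: [0.5758, 0.0066, 0.0612]
tool_rot: [-0.0, 1.0, -0.008, -0.004]
contact_force: [-0.6, 0.5, 0.1]
gripper_width: 0.401
grasp_force: 0.0
```

>>> move_arm(targets=[[[40,0,0,0,0],[40,0,0,0,0],[40,0,0,0,0]]])

```text
time: 21.37
tool_pos: [0.581, 0.0061, 0.0684]
tool_rot: [0.0, 1.0, -0.008, 0.002]
contact_force: [0.1, 0.5, 0.5]
gripper_width: 0.397
grasp_force: 0.0
```

>>> move_arm(targets=[[[40,0,0,0.015,0],[40,0,0,0,0],[40,0,0,0,0],[40,0,0,0,0]]])

```text
time: 21.7
tool_pos: [0.5796, 0.0063, 0.0572]
tool_rot: [0.0, 1.0, -0.009, 0.0]
contact_force: [1.1, -0.3, -0.1]
gripper_width: 0.399
grasp_force: 0.0
```

>>> move_arm(targets=[[[0,0,0,0.002,0],[0,0,0,0,0],[0,0,0,0,0],[0,0,0,0,0],[0,0,0,0,0]]])

```text
time: 22.12
tool_pos: [0.5798, 0.0062, 0.0561]
tool_rot: [0.0, 1.0, -0.009, 0.0]
contact_force: [-0.2, -0.1, 1.7]
gripper_width: 0.135
grasp_force: 58.5
```

>>> move_arm(targets=[[[0,0,0,-0.01,0],[0,0,0,-0.02,0],[0,0,0,-0.04,0],[0,0,0,-0.05,0],[0,0,0,-0.03,0]]])

```text
time: 22.53
tool_pos: [0.5807, 0.0062, 0.1497]
tool_rot: [0.0, 1.0, -0.009, 0.002]
contact_force: [1.4, -0.5, -1.1]
gripper_width: 0.134
grasp_force: 58.6
```

```bash
python3 - <<'E'
from plan import *
print(pose(),state()["gripper_width"]);c,im=shot("top","top2")
# tray: compare with top0 around tray, and edges
_,a=load("top0")
d=cv2.absdiff(a[190:350,385:495],im[190:350,385:495,::-1]).max(2);print("diff px",(d>25).sum())
g=cv2.GaussianBlur(cv2.cvtColor(im,cv2.COLOR_RGB2GRAY),(3,3),0)
e=cv2.Canny(g,40,100)[190:350,375:500];n,l,st,_=cv2.connectedComponentsWithStats(e,connectivity=8)
i=1+np.argmax(st[1:,2]*st[1:,3]);ys,xs=np.where(l==i);r=cv2.minAreaRect(np.c_[xs+375,ys+190].astype(np.float32));print(r)
b=cv2.boxPoints(r);w=plane(c,b,.024);print(w.round(4).tolist(),w.mean(0))
for k in range(4):
    v=w[(k+1)%4]-w[k];print(np.linalg.norm(v).round(4),np.degrees(np.arctan2(v[1],v[0])).round(1))
E
```

```text
(array([0.58069653, 0.00623927, 0.14967292]), np.float64(-90.9804517169642)) 0.13437140081953938
diff px 0
((436.2399597167969, 268.17999267578125), (135.05740356445312, 74.529052734375), 81.8698959350586)
[[0.695, -0.2005, 0.024], [0.725, -0.3917, 0.024], [0.3867, -0.4219, 0.024], [0.3605, -0.2405, 0.024]] [ 0.54178948 -0.31367691  0.024     ]
0.1935 -81.1
0.3397 -174.9
0.1833 98.2
0.3369 6.8
```

```bash
cat > tray.py <<'E'
from h import *
def tray(c,im):
    g=cv2.GaussianBlur(cv2.cvtColor(im,cv2.COLOR_RGB2GRAY),(3,3),0)
    e=cv2.Canny(g,40,100)[190:350,375:500];n,l,st,_=cv2.connectedComponentsWithStats(e,connectivity=8)
    i=1+np.argmax(st[1:,2]*st[1:,3]);ys,xs=np.where(l==i)
    h=cv2.convexHull(np.c_[xs+375,ys+190].astype(np.float32)).reshape(-1,2)
    w=plane(c,h,.022)[:,:2]
    (cx,cy),(a,b),t=cv2.minAreaRect((w*1000).astype(np.float32));return cx/1000,cy/1000,a,b,t
E
python3 - <<'E'
from plan import *
from tray import tray
for f in("top0","top1","top2"):
    c,im=load(f);print(tray(c,im[...,::-1]))
E
```

```text
(0.5432584228515625, -0.3190940856933594, 340.8759460449219, 189.07481384277344, 3.762781858444214)
(0.5431127319335938, -0.31798876953125, 341.0216064453125, 186.84979248046875, 3.762781858444214)
(0.5425341796875, -0.31227276611328125, 338.6500244140625, 184.98391723632812, 6.7718095779418945)
```

```bash
python3 - <<'E'
from plan import *
print(pose())
plan([(.5458,-.3609,.15,-86.2,0),(.5458,-.3609,.06,-86.2,0)],.038)
E
```

```text
(array([0.58298034, 0.00600624, 0.15376471]), np.float64(-90.97455667786528))
[[[0,-0.005,0.061,0.001,-0.08],[0,-0.006,0.061,0.001,-0.08],[0,-0.006,0.061,0.001,-0.079],[0,-0.007,0.061,0.0,-0.08],[0,-0.007,0.061,0.001,-0.079]]]
[[[0,-0.008,0.061,0.0,-0.08],[0,-0.008,0.061,0.001,-0.079],[0,-0.009,0.061,0.0,-0.08],[0,-0.009,0.061,0.001,-0.079],[0,-0.01,0.061,0.0,-0.08]]]
[[[0,0.0,-0.0,0.05,0.0],[0,0.0,-0.0,0.05,0.0],[0,0.0,-0.0,0.05,0.0]]]
end [ 0.5455 -0.3609  0.0602] -86.2
```

>>> move_arm(targets=[[[0,-0.005,0.061,0,-0.08],[0,-0.006,0.061,0,-0.08],[0,-0.006,0.061,0,-0.08],[0,-0.007,0.061,0,-0.08],[0,-0.007,0.061,0,-0.08]]])

```text
time: 23.0
tool_pos: [0.5604, -0.1781, 0.1461]
tool_rot: [-0.0, 1.0, 0.013, 0.0]
contact_force: [-0.1, -0.2, -1.3]
gripper_width: 0.129
grasp_force: 58.8
```

>>> move_arm(targets=[[[0,-0.008,0.061,0,-0.08],[0,-0.008,0.061,0,-0.08],[0,-0.009,0.061,0,-0.08],[0,-0.009,0.061,0,-0.08],[0,-0.01,0.061,0,-0.08]]])

```text
time: 23.42
tool_pos: [0.5415, -0.3623, 0.1458]
tool_rot: [-0.0, 0.999, 0.033, -0.0]
contact_force: [-0.4, 0.5, -1.3]
gripper_width: 0.133
grasp_force: 58.8
```

>>> move_arm(targets=[[[0,0,0,0,0],[0,0,0,0,0],[0,0,0,0,0],[0,0,0,0,0]]])

```text
time: 23.75
tool_pos: [0.5422, -0.3593, 0.1456]
tool_rot: [-0.0, 0.999, 0.034, -0.0]
contact_force: [0.3, 0.5, -1.5]
gripper_width: 0.129
grasp_force: 58.8
```

```bash
python3 - <<'E'
from plan import *
from tray import tray
print(pose());c,im=shot("top","top3");print(tray(c,im))
plan([(.5458,-.3609,.045,-86.2,0)],.03)
E
```

```text
(array([ 0.54223556, -0.35934839,  0.14557011]), np.float64(-86.11862577853299))
(0.5321357421875, -0.34617242431640627, 44.567909240722656, 448.5372619628906, 58.10664367675781)
[[[0,0.001,0.001,0.042,0.004],[0,0.001,0.001,0.042,0.005],[0,0.002,0.001,0.042,0.004],[0,0.001,0.0,0.042,0.005]]]
end [ 0.5455 -0.3608  0.0449] -86.2
```

>>> move_arm(targets=[[[0,0.001,0.001,0.042,0],[0,0.001,0.001,0.042,0],[0,0.001,0,0.042,0],[0,0.001,0,0.042,0],[0,0,0,0,0]]])

```text
time: 24.22
tool_pos: [0.5416, -0.3574, 0.0387]
tool_rot: [-0.004, 0.999, 0.034, -0.004]
contact_force: [-2.3, 1.5, -3.3]
gripper_width: 0.137
grasp_force: 58.9
```

>>> move_arm(targets=[[[0,0,0,0,0],[0,0,0,0,0],[0,0,0,0,0]]])

```text
time: 24.47
tool_pos: [0.5462, -0.3624, 0.0479]
tool_rot: [0.001, 0.999, 0.034, 0.002]
contact_force: [-0.2, -1.1, -0.5]
gripper_width: 0.133
grasp_force: 58.9
```

>>> move_arm(targets=[[[0,0,0,0.01,0],[0,0,0,0.008,0],[0,0,0,0,0],[0,0,0,0,0],[0,0,0,0,0]]])

```text
time: 24.88
tool_pos: [0.5446, -0.3617, 0.0343]
tool_rot: [-0.0, 0.999, 0.033, -0.0]
contact_force: [0.2, -1.2, -1.8]
gripper_width: 0.133
grasp_force: 58.9
```

>>> move_arm(targets=[[[0,0,0,0.004,0],[0,0,0,0,0],[0,0,0,0,0]]])

```text
time: 25.13
tool_pos: [0.5445, -0.3617, 0.0317]
tool_rot: [-0.0, 0.999, 0.033, -0.0]
contact_force: [0.8, -0.0, -0.9]
gripper_width: 0.134
grasp_force: 58.9
```

>>> move_arm(targets=[[[0,0,0,0.003,0],[0,0,0,0,0],[0,0,0,0,0]]])

```text
time: 25.38
tool_pos: [0.5448, -0.3619, 0.0303]
tool_rot: [0.0, 0.999, 0.033, 0.0]
contact_force: [0.4, -0.5, 0.5]
gripper_width: 0.131
grasp_force: 58.9
```

>>> move_arm(targets=[[[0,0,0,0.002,0],[0,0,0,0,0],[0,0,0,0,0]]])

```text
time: 25.63
tool_pos: [0.5449, -0.3619, 0.0295]
tool_rot: [0.0, 0.999, 0.033, 0.0]
contact_force: [-1.9, 1.0, 2.9]
gripper_width: 0.141
grasp_force: 59.4
```

>>> move_arm(targets=[[[18,0,0,0,0],[24,0,0,0,0],[28,0,0,0,0],[28,0,0,0,0],[28,0,0,-0.02,0]]])

```text
time: 26.05
tool_pos: [0.5429, -0.3603, 0.0382]
tool_rot: [-0.002, 0.999, 0.033, -0.002]
contact_force: [0.2, -0.1, -0.1]
gripper_width: 0.278
grasp_force: 0.0
```

>>> move_arm(targets=[[[28,0,0,-0.04,0],[28,0,0,-0.06,0],[28,0,0,-0.06,0],[28,0,0,-0.03,0],[28,0,0,0,0]]])

```text
time: 26.47
tool_pos: [0.5476, -0.3641, 0.1632]
tool_rot: [0.004, 0.999, 0.033, 0.005]
contact_force: [0.8, -0.5, -0.1]
gripper_width: 0.278
grasp_force: 0.0
```

```bash
python3 - <<'E'
from plan import *
print(pose());shot("wrist","w11")
plan([(.574,-.0442,.16,-91,40),(.574,-.0442,.07,-91,40)],.038)
E
```

```text
(array([ 0.5475783 , -0.3641044 ,  0.16323006]), np.float64(-86.18352658647225))
[[[40,0.009,-0.059,-0.0,0.089],[40,0.008,-0.059,-0.0,0.089],[40,0.008,-0.059,-0.0,0.089],[40,0.007,-0.059,-0.0,0.089],[40,0.007,-0.059,-0.0,0.089]]]
[[[40,0.006,-0.059,-0.0,0.089],[40,0.006,-0.059,-0.0,0.09],[40,0.006,-0.058,-0.0,0.089],[40,0.005,-0.059,-0.0,0.09],[40,-0.0,0.0,0.05,-0.0]]]
[[[40,-0.0,0.0,0.05,-0.0],[40,-0.0,0.0,0.05,-0.0]]]
end [ 0.5742 -0.0442  0.0698] -91.0
```

>>> move_arm(targets=[[[28,0.009,-0.059,0,0.09],[28,0.008,-0.059,0,0.09],[28,0.008,-0.059,0,0.09],[28,0.007,-0.059,0,0.09],[28,0.007,-0.059,0,0.09]]])

```text
time: 26.93
tool_pos: [0.5583, -0.1818, 0.153]
tool_rot: [-0.001, 1.0, 0.009, -0.001]
contact_force: [0.5, 0.8, 0.3]
gripper_width: 0.283
grasp_force: 0.0
```

>>> move_arm(targets=[[[40,0.006,-0.059,0,0.09],[40,0.006,-0.059,0,0.09],[40,0.006,-0.058,0,0.09],[40,0.005,-0.059,0,0.09],[40,0,0,0.03,0]]])

```text
time: 27.35
tool_pos: [0.5741, -0.0377, 0.139]
tool_rot: [-0.001, 1.0, -0.007, 0.002]
contact_force: [0.2, 0.3, 1.4]
gripper_width: 0.394
grasp_force: 0.0
```

>>> move_arm(targets=[[[40,0,0,0.03,0],[40,0,0,0,0],[40,0,0,0,0],[40,0,0,0,0],[40,0,0,0,0]]])

```text
time: 27.77
tool_pos: [0.5731, -0.0433, 0.1198]
tool_rot: [0.0, 1.0, -0.01, 0.001]
contact_force: [-0.6, -0.1, 1.3]
gripper_width: 0.404
grasp_force: 0.0
```

```bash
python3 - <<'E'
from plan import *
from tray import tray
print(pose());c,im=shot("top","top4");print(tray(c,im)); shot("wrist","w12")
plan([(.574,-.0442,.056,-91,40)],.036)
E
```

```text
(array([ 0.57314118, -0.04330813,  0.11983649]), np.float64(-91.08968807837928))
(0.5433411865234375, -0.3199241943359375, 340.11383056640625, 187.6206512451172, 4.440374374389648)
[[[40,0.001,0.001,0.053,-0.007],[40,0.0,0.0,0.054,-0.008]]]
end [ 0.5739 -0.0439  0.0559] -91.0
```

>>> move_arm(targets=[[[40,0.001,0.001,0.04,0],[40,0,0,0.04,0],[40,0,0,0.02,0],[40,0,0,0,0],[40,0,0,0,0]]])

```text
time: 28.28
tool_pos: [0.573, -0.0434, 0.0587]
tool_rot: [-0.0, 1.0, -0.009, -0.001]
contact_force: [-0.3, -0.4, 0.1]
gripper_width: 0.403
grasp_force: 0.0
```

>>> move_arm(targets=[[[40,0,0,0,0],[40,0,0,0,0],[40,0,0,0,0]]])

```text
time: 28.53
tool_pos: [0.5743, -0.0436, 0.0605]
tool_rot: [0.0, 1.0, -0.009, 0.001]
contact_force: [-0.7, 0.4, -0.2]
gripper_width: 0.398
grasp_force: 0.0
```

>>> move_arm(targets=[[[40,0,0,0.007,0],[40,0,0,0,0],[0,0,0,0,0],[0,0,0,0,0],[0,0,0,0,0]]])

```text
time: 28.95
tool_pos: [0.5733, -0.0433, 0.0549]
tool_rot: [-0.0, 1.0, -0.009, 0.0]
contact_force: [-0.5, 1.2, 0.3]
gripper_width: 0.111
grasp_force: 58.5
```

>>> move_arm(targets=[[[0,0,0,0,0],[0,0,0,0,0],[0,0,0,0,0]]])

```text
time: 29.2
tool_pos: [0.5733, -0.0433, 0.0548]
tool_rot: [-0.0, 1.0, -0.009, 0.0]
contact_force: [-0.4, 0.9, 0.8]
gripper_width: 0.109
grasp_force: 58.6
```

>>> move_arm(targets=[[[0,0,0,-0.01,0],[0,0,0,-0.02,0],[0,0,0,-0.04,0],[0,0,0,-0.05,0],[0,0,0,-0.03,0]]])

```text
time: 29.62
tool_pos: [0.5743, -0.0437, 0.1485]
tool_rot: [0.0, 1.0, -0.009, 0.002]
contact_force: [1.3, 0.2, -0.4]
gripper_width: 0.11
grasp_force: 58.6
```

```bash
python3 - <<'E'
from plan import *
print(pose())
plan([(.543,-.319,.14,-86,0)],.036)
E
```

```text
(array([ 0.57432259, -0.04365653,  0.14851964]), np.float64(-91.04859756617907))
[[[0,-0.005,0.057,0.002,-0.105],[0,-0.006,0.057,0.002,-0.105],[0,-0.007,0.057,0.002,-0.105],[0,-0.007,0.058,0.002,-0.105],[0,-0.008,0.057,0.002,-0.105]]]
[[[0,-0.009,0.057,0.001,-0.105],[0,-0.009,0.057,0.002,-0.106],[0,-0.01,0.058,0.001,-0.105]]]
end [ 0.5433 -0.3192  0.1401] -86.0
```

>>> move_arm(targets=[[[0,-0.005,0.057,0,-0.105],[0,-0.006,0.057,0,-0.105],[0,-0.007,0.057,0,-0.105],[0,-0.007,0.057,0,-0.105],[0,-0.008,0.057,0,-0.105]]])

```text
time: 30.03
tool_pos: [0.5539, -0.216, 0.146]
tool_rot: [0.0, 1.0, 0.019, 0.001]
contact_force: [-0.8, -0.6, -0.4]
gripper_width: 0.106
grasp_force: 58.8
```

>>> move_arm(targets=[[[0,-0.008,0.057,0,-0.105],[0,-0.009,0.057,0,-0.105],[0,-0.009,0.057,0,-0.105],[0,0,0,0.03,0],[0,0,0,0.03,0]]])

```text
time: 30.45
tool_pos: [0.5442, -0.321, 0.1114]
tool_rot: [0.002, 0.999, 0.033, 0.002]
contact_force: [-0.0, 0.1, -1.0]
gripper_width: 0.109
grasp_force: 58.9
```

>>> move_arm(targets=[[[0,0,0,0,0],[0,0,0,0,0],[0,0,0,0,0],[0,0,0,0,0]]])

```text
time: 30.78
tool_pos: [0.5443, -0.3178, 0.1106]
tool_rot: [0.001, 0.999, 0.035, 0.001]
contact_force: [0.2, -0.8, -1.7]
gripper_width: 0.11
grasp_force: 58.9
```

```bash
python3 - <<'E'
from plan import *
print(pose());c,im=shot("wrist","w13")
# dilator a tip, expect at? tray rim edges check: draw nothing, print predicted px of a
print(proj(c,[(.5458+d,-.361+d*.066,.02) for d in(-.07,0,.09)]).round())
g=cv2.cvtColor(im,cv2.COLOR_RGB2GRAY);print(g[120,150:330].tolist())
plan([(.543,-.319,.036,-86,0)],.03)
E
```

```text
(array([ 0.54428403, -0.31779224,  0.11055939]), np.float64(-85.96172173848545))
[[394. 370.]
 [402. 261.]
 [415.  83.]]
[109, 109, 109, 109, 109, 109, 109, 109, 109, 108, 108, 108, 108, 109, 109, 109, 109, 109, 110, 109, 109, 109, 108, 108, 108, 108, 108, 107, 108, 109, 107, 108, 108, 109, 107, 107, 108, 108, 108, 109, 107, 108, 109, 108, 109, 108, 108, 107, 108, 108, 109, 109, 109, 108, 109, 109, 109, 108, 109, 109, 109, 109, 109, 110, 109, 109, 108, 109, 109, 109, 109, 109, 109, 109, 109, 108, 108, 109, 109, 109, 109, 109, 110, 110, 109, 111, 110, 109, 109, 110, 110, 110, 111, 110, 110, 111, 111, 109, 109, 110, 109, 109, 110, 109, 110, 109, 110, 108, 109, 110, 109, 109, 108, 110, 110, 110, 110, 109, 110, 109, 110, 111, 111, 109, 110, 110, 110, 110, 109, 110, 109, 108, 110, 110, 110, 111, 111, 111, 110, 110, 111, 110, 111, 110, 111, 111, 111, 111, 111, 110, 111, 112, 112, 54, 50, 66, 72, 76, 81, 86, 90, 96, 97, 97, 98, 97, 97, 97, 99, 99, 99, 100, 101, 100, 101, 102, 102, 102, 102, 101]
[[[0,-0.001,0.001,0.041,0.002],[0,-0.001,0.0,0.042,0.002],[0,-0.0,0.001,0.041,0.002]]]
end [ 0.5432 -0.3191  0.0361] -86.0
```

```bash
python3 - <<'E'
from plan import *
c,im=load("w13");g=cv2.cvtColor(im,cv2.COLOR_BGR2GRAY)
for v in(120,200):
    r=g[v].astype(int);e=[u for u in range(200,560) if r[u]<88 ];print(v,e)
print(plane(c,[(402,200)],.02))
E
```

```text
120 [303, 304, 305, 306, 307, 308, 309, 339, 340, 395, 396, 397, 398, 399, 400, 401, 402, 473, 474, 475, 476, 477, 478, 479, 480, 481, 482, 483, 484, 485, 486, 487, 488, 489, 490, 491, 492, 493, 494, 495, 501, 502, 507, 522, 523, 524, 525, 526, 527, 528, 529, 530, 531, 532, 533, 534, 535, 536, 537, 538, 539, 540, 541, 543]
200 [304, 305, 306, 307, 308, 309, 310, 337, 338, 339, 391, 392, 393, 394, 395, 396, 467, 468, 469, 470, 471, 472, 473, 474, 475, 476, 477, 478, 479, 480, 481, 482, 483, 484, 485, 486, 487, 488, 493, 494, 495, 499, 529, 530, 531, 532, 533, 534, 535, 536, 537, 538, 539, 540, 541, 542, 543, 544, 545, 546, 547, 548, 549, 550, 551, 552, 553, 554, 555, 556, 557, 558, 559]
[[ 0.57937796 -0.35649754  0.02      ]]
```

>>> move_arm(targets=[[[0,0,0.001,0.04,0],[0,-0.001,0.001,0.04,0],[0,0,0,0.03,0],[0,0,0,0,0],[0,0,0,0,0]]])

```text
time: 31.25
tool_pos: [0.5426, -0.3183, 0.0425]
tool_rot: [-0.0, 0.999, 0.035, -0.001]
contact_force: [0.1, -0.2, -0.9]
gripper_width: 0.11
grasp_force: 58.9
```

>>> move_arm(targets=[[[0,0,0,0,0],[0,0,0,0,0],[0,0,0,0,0]]])

```text
time: 31.5
tool_pos: [0.5441, -0.3197, 0.0449]
tool_rot: [0.001, 0.999, 0.035, 0.001]
contact_force: [0.2, 0.1, -0.8]
gripper_width: 0.109
grasp_force: 58.9
```

>>> move_arm(targets=[[[0,0,0,0.01,0],[0,0,0,0.009,0],[0,0,0,0,0],[0,0,0,0,0],[0,0,0,0,0]]])

```text
time: 31.92
tool_pos: [0.5427, -0.3188, 0.031]
tool_rot: [-0.0, 0.999, 0.035, -0.0]
contact_force: [0.0, 0.6, -1.5]
gripper_width: 0.111
grasp_force: 58.9
```

>>> move_arm(targets=[[[0,0,0,0.003,0],[0,0,0,0,0],[0,0,0,0,0]]])

```text
time: 32.17
tool_pos: [0.5429, -0.3189, 0.0295]
tool_rot: [-0.0, 0.999, 0.035, -0.0]
contact_force: [0.1, 0.3, -2.1]
gripper_width: 0.103
grasp_force: 58.9
```

>>> move_arm(targets=[[[0,0,0,0.003,0],[0,0,0,0,0],[0,0,0,0,0]]])

```text
time: 32.42
tool_pos: [0.5431, -0.3192, 0.028]
tool_rot: [0.0, 0.999, 0.035, 0.0]
contact_force: [-0.1, 0.3, 0.8]
gripper_width: 0.108
grasp_force: 59.4
```

>>> move_arm(targets=[[[16,0,0,0.001,0],[20,0,0,0,0],[26,0,0,0,0],[26,0,0,0,0],[26,0,0,-0.02,0]]])

```text
time: 32.83
tool_pos: [0.5412, -0.3178, 0.0368]
tool_rot: [-0.001, 0.999, 0.035, -0.002]
contact_force: [-0.2, 0.3, -0.7]
gripper_width: 0.262
grasp_force: 0.0
```

>>> move_arm(targets=[[[26,0,0,-0.04,0],[26,0,0,-0.06,0],[26,0,0,-0.06,0],[26,0,0,-0.03,0],[26,0,0,0,0]]])

```text
time: 33.25
tool_pos: [0.5456, -0.3213, 0.1606]
tool_rot: [0.004, 0.999, 0.035, 0.004]
contact_force: [0.7, 0.4, 0.9]
gripper_width: 0.259
grasp_force: 0.0
```

```bash
python3 - <<'E'
from plan import *
print(pose());plan([(.574,-.0925,.16,-91,30)],.038)
E
```

```text
(array([ 0.54556147, -0.32134822,  0.16058036]), np.float64(-86.00685315705958))
[[[30,0.011,-0.054,0.0,0.119],[30,0.01,-0.054,0.0,0.119],[30,0.009,-0.054,0.0,0.119],[30,0.008,-0.054,0.0,0.119],[30,0.008,-0.054,0.0,0.119]]]
[[[30,0.007,-0.055,0.0,0.119],[30,0.007,-0.055,0.001,0.118]]]
end [ 0.5742 -0.0922  0.16  ] -91.0
```

>>> move_arm(targets=[[[30,0.011,-0.054,0,0.12],[30,0.01,-0.054,0,0.12],[30,0.009,-0.054,0,0.12],[30,0.008,-0.054,0,0.12],[30,0.008,-0.054,0,0.12]]])

```text
time: 33.67
tool_pos: [0.5624, -0.1544, 0.1521]
tool_rot: [-0.0, 1.0, 0.003, -0.001]
contact_force: [0.2, 0.9, 0.2]
gripper_width: 0.298
grasp_force: 0.0
```

>>> move_arm(targets=[[[30,0.007,-0.054,0,0.12],[30,0.007,-0.054,0,0.12],[30,0,0,0.03,0],[30,0,0,0.03,0],[30,0,0,0,0]]])

```text
time: 34.08
tool_pos: [0.5685, -0.0896, 0.1123]
tool_rot: [-0.001, 1.0, -0.008, -0.004]
contact_force: [-1.2, -0.7, -1.5]
gripper_width: 0.303
grasp_force: 0.0
```

>>> move_arm(targets=[[[30,0,0,0,0],[30,0,0,0,0],[30,0,0,0,0]]])

```text
time: 34.33
tool_pos: [0.5722, -0.0917, 0.1182]
tool_rot: [0.0, 1.0, -0.009, 0.001]
contact_force: [0.4, 0.3, 0.5]
gripper_width: 0.301
grasp_force: 0.0
```

```bash
python3 - <<'E'
from plan import *
from tray import tray
print(pose());c,im=shot("top","top5");print(tray(c,im));c,im=shot("wrist","w14")
print(proj(c,[(.574+d,-.0925-.0175*d,.041)for d in (0,.03,.08)]))
g=cv2.cvtColor(im,cv2.COLOR_RGB2GRAY)
for v in(150,200,260):print(v,[u for u in range(270,390) if g[v,u]<85])
plan([(.574,-.0925,.056,-91,30)],.036)
E
```

```text
(array([ 0.57215722, -0.09169998,  0.11823443]), np.float64(-91.0880730824024))
(0.536410400390625, -0.28324734497070314, 331.88922119140625, 256.94873046875, 3.5706443786621094)
[[323.982407   264.46736866]
 [324.05663669 207.38500954]
 [324.20197859  98.74996961]]
150 [275, 280, 315, 316, 335, 369]
200 [277, 282, 315, 316, 335]
260 [279, 284, 315, 316, 334]
[[[30,0.001,0.001,0.052,-0.007],[30,0.002,0.0,0.052,-0.007]]]
end [ 0.574  -0.0923  0.056 ] -91.0
```

>>> move_arm(targets=[[[30,0.001,0.001,0.04,0],[30,0.001,0,0.04,0],[30,0,0,0.018,0],[30,0,0,0,0],[30,0,0,0,0]]])

```text
time: 34.85
tool_pos: [0.5726, -0.0917, 0.0582]
tool_rot: [-0.0, 1.0, -0.009, -0.0]
contact_force: [-0.1, -0.8, 1.7]
gripper_width: 0.297
grasp_force: 0.0
```

>>> move_arm(targets=[[[30,0,0,0,0],[30,0,0,0,0],[30,0,0,0,0]]])

```text
time: 35.1
tool_pos: [0.5738, -0.0919, 0.0599]
tool_rot: [0.0, 1.0, -0.009, 0.001]
contact_force: [0.3, -0.3, -0.2]
gripper_width: 0.303
grasp_force: 0.0
```

>>> move_arm(targets=[[[30,0,0,0.007,0],[30,0,0,0,0],[0,0,0,0,0],[0,0,0,0,0],[0,0,0,0,0]]])

```text
time: 35.52
tool_pos: [0.5728, -0.0916, 0.0542]
tool_rot: [0.0, 1.0, -0.009, -0.0]
contact_force: [-0.4, 0.7, 0.5]
gripper_width: 0.087
grasp_force: 58.6
```

>>> move_arm(targets=[[[0,0,0,0,0],[0,0,0,0,0],[0,0,0,0,0]]])

```text
time: 35.77
tool_pos: [0.5728, -0.0916, 0.0542]
tool_rot: [-0.0, 1.0, -0.009, -0.0]
contact_force: [-1.0, -0.1, 0.3]
gripper_width: 0.085
grasp_force: 58.6
```

>>> move_arm(targets=[[[0,0,0,-0.01,0],[0,0,0,-0.02,0],[0,0,0,-0.04,0],[0,0,0,-0.05,0],[0,0,0,-0.03,0]]])

```text
time: 36.18
tool_pos: [0.5739, -0.0919, 0.1481]
tool_rot: [0.001, 1.0, -0.009, 0.002]
contact_force: [0.2, -0.5, -0.7]
gripper_width: 0.087
grasp_force: 58.6
```

```bash
python3 - <<'E'
from plan import *
print(pose())
c,im=shot("top","top6");_,a=load("top4")
d=cv2.absdiff(a,im[...,::-1]).max(2);print([(x,int((d[200:340,x:x+10]>25).sum())) for x in range(380,500,10)])
plan([(.5402,-.2771,.14,-86,0)],.036)
E
```

```text
(array([ 0.57393962, -0.09193292,  0.14805602]), np.float64(-91.04406186103829))
[(380, 735), (390, 402), (400, 48), (410, 0), (420, 0), (430, 131), (440, 21), (450, 9), (460, 1), (470, 0), (480, 0), (490, 0)]
[[[0,-0.009,0.051,0.003,-0.14],[0,-0.01,0.051,0.003,-0.14],[0,-0.011,0.051,0.004,-0.14],[0,-0.011,0.051,0.003,-0.14],[0,-0.012,0.051,0.004,-0.14]]]
[[[0,-0.013,0.051,0.003,-0.14]]]
end [ 0.54   -0.2769  0.1401] -86.0
```

>>> move_arm(targets=[[[0,-0.009,0.051,0,-0.14],[0,-0.01,0.051,0,-0.14],[0,-0.011,0.051,0,-0.14],[0,-0.011,0.051,0,-0.14],[0,-0.012,0.051,0,-0.14]]])

```text
time: 36.65
tool_pos: [0.5422, -0.2462, 0.1446]
tool_rot: [0.0, 1.0, 0.028, 0.0]
contact_force: [0.4, 0.7, -1.0]
gripper_width: 0.083
grasp_force: 58.8
```

>>> move_arm(targets=[[[0,-0.013,0.051,0,-0.14],[0,0,0,0.03,0],[0,0,0,0.03,0],[0,0,0,0,0],[0,0,0,0,0]]])

```text
time: 37.07
tool_pos: [0.5356, -0.2754, 0.107]
tool_rot: [-0.001, 0.999, 0.035, -0.001]
contact_force: [0.2, -0.4, -0.6]
gripper_width: 0.086
grasp_force: 58.9
```

>>> move_arm(targets=[[[0,0,0,0,0],[0,0,0,0,0],[0,0,0,0,0]]])

```text
time: 37.32
tool_pos: [0.5374, -0.2761, 0.1097]
tool_rot: [0.001, 0.999, 0.035, 0.001]
contact_force: [0.6, -0.0, -0.9]
gripper_width: 0.085
grasp_force: 58.9
```

```bash
python3 - <<'E'
from plan import *
print(pose());c,im=shot("wrist","w15")
g=cv2.cvtColor(im,cv2.COLOR_RGB2GRAY)
print(proj(c,[(.543+d,-.319+d*.066,.015)for d in (0.03,.06)]))
for v in(120,200):print(v,[u for u in range(330,480) if g[v,u]<85])
plan([(.5402,-.2771,.034,-86,0)],.026)
E
```

```text
(array([ 0.53744518, -0.27608679,  0.10968849]), np.float64(-85.96584592334281))
[[404.9806453  197.56394414]
 [409.26782507 138.8973806 ]]
120 [335, 336, 337, 390, 391, 392, 393, 394, 395, 412, 478, 479]
200 [334, 335, 336, 386, 387, 388, 389, 390, 468, 469, 470, 471, 472, 473, 474, 475, 476]
[[[0,0.002,0.001,0.042,0.002],[0,0.001,0.001,0.042,0.002],[0,0.002,0.0,0.042,0.002]]]
end [ 0.5404 -0.277   0.0339] -86.0
```

>>> move_arm(targets=[[[0,0.002,0.001,0.04,0],[0,0.001,0,0.04,0],[0,0.001,0,0.03,0],[0,0,0,0,0],[0,0,0,0,0]]])

```text
time: 37.78
tool_pos: [0.5385, -0.2759, 0.0415]
tool_rot: [-0.001, 0.999, 0.035, -0.001]
contact_force: [0.5, 0.6, -0.7]
gripper_width: 0.086
grasp_force: 58.9
```

>>> move_arm(targets=[[[0,0,0,0,0],[0,0,0,0,0],[0,0,0,0.01,0],[0,0,0,0.007,0],[0,0,0,0,0]]])

```text
time: 38.2
tool_pos: [0.5386, -0.2761, 0.0312]
tool_rot: [-0.0, 0.999, 0.035, -0.0]
contact_force: [-0.2, -0.0, -1.1]
gripper_width: 0.082
grasp_force: 58.9
```

>>> move_arm(targets=[[[0,0,0,0,0],[0,0,0,0,0],[0,0,0,0,0]]])

```text
time: 38.45
tool_pos: [0.539, -0.2765, 0.032]
tool_rot: [0.0, 0.999, 0.035, 0.0]
contact_force: [0.4, -0.2, -1.3]
gripper_width: 0.083
grasp_force: 58.9
```

>>> move_arm(targets=[[[0,0,0,0.004,0],[0,0,0,0,0],[0,0,0,0,0]]])

```text
time: 38.7
tool_pos: [0.5388, -0.2763, 0.0293]
tool_rot: [-0.0, 0.999, 0.035, -0.0]
contact_force: [0.9, -0.2, -1.1]
gripper_width: 0.088
grasp_force: 58.9
```

>>> move_arm(targets=[[[0,0,0,0.003,0],[0,0,0,0,0],[0,0,0,0,0]]])

```text
time: 38.95
tool_pos: [0.5393, -0.2766, 0.0279]
tool_rot: [0.0, 0.999, 0.035, 0.0]
contact_force: [0.3, -0.7, -0.7]
gripper_width: 0.083
grasp_force: 59.6
```

>>> move_arm(targets=[[[12,0,0,0.001,0],[16,0,0,0,0],[24,0,0,0,0],[24,0,0,0,0],[24,0,0,-0.02,0]]])

```text
time: 39.37
tool_pos: [0.5373, -0.2752, 0.0369]
tool_rot: [-0.002, 0.999, 0.035, -0.002]
contact_force: [-1.5, 0.0, -0.2]
gripper_width: 0.237
grasp_force: 0.0
```

>>> move_arm(targets=[[[24,0,0,-0.04,0],[24,0,0,-0.06,0],[24,0,0,-0.06,0],[24,0,0,-0.03,0],[24,0,0,0,0]]])

```text
time: 39.78
tool_pos: [0.5418, -0.2779, 0.1603]
tool_rot: [0.003, 0.999, 0.035, 0.004]
contact_force: [0.8, 0.1, 1.1]
gripper_width: 0.239
grasp_force: 0.0
```

```bash
python3 - <<'E'
from plan import *
print(pose());plan([(.40,-.0157,.16,-1.1,40)],.036)
E
```

```text
(array([ 0.541755  , -0.27792838,  0.1602761 ]), np.float64(-85.996470729026))
[[[40,-0.014,-0.03,0.0,-0.943],[40,-0.011,-0.031,0.0,-0.943],[40,-0.007,-0.032,0.0,-0.943],[40,-0.004,-0.033,0.0,-0.943],[40,-0.001,-0.033,0.0,-0.943]]]
[[[40,0.002,-0.033,0.0,-0.943],[40,0.006,-0.033,0.0,-0.943],[40,0.009,-0.032,0.0,-0.944],[40,0.012,-0.031,0.0,-0.943],[40,0.015,-0.03,0.0,-0.944]]]
[[[40,0.018,-0.028,0.0,-0.943],[40,0.02,-0.026,0.0,-0.944],[40,0.023,-0.024,0.0,-0.943],[40,0.025,-0.022,0.0,-0.944],[40,0.026,-0.019,0.0,-0.943]]]
end [ 0.4001 -0.0159  0.1603] -1.1
```

>>> move_arm(targets=[[[40,-0.014,-0.03,0,-0.943],[40,-0.011,-0.031,0,-0.943],[40,-0.007,-0.032,0,-0.943],[40,-0.004,-0.033,0,-0.943],[40,0,-0.033,0,-0.943]]])

```text
time: 40.2
tool_pos: [0.491, -0.1877, 0.1519]
tool_rot: [-0.001, 0.96, 0.28, -0.001]
contact_force: [0.3, 1.6, -0.3]
gripper_width: 0.402
grasp_force: 0.0
```

>>> move_arm(targets=[[[40,0.002,-0.033,0,-0.943],[40,0.006,-0.033,0,-0.943],[40,0.009,-0.032,0,-0.943],[40,0.012,-0.031,0,-0.943],[40,0.015,-0.03,0,-0.943]]])

```text
time: 40.62
tool_pos: [0.4438, -0.0996, 0.152]
tool_rot: [-0.001, 0.862, 0.506, -0.001]
contact_force: [0.6, 0.8, 0.1]
gripper_width: 0.401
grasp_force: 0.0
```

>>> move_arm(targets=[[[40,0.018,-0.028,0,-0.943],[40,0.02,-0.026,0,-0.943],[40,0.023,-0.024,0,-0.943],[40,0.025,-0.022,0,-0.943],[40,0.026,-0.019,0,-0.943]]])

```text
time: 41.03
tool_pos: [0.3964, -0.0129, 0.152]
tool_rot: [-0.001, 0.712, 0.702, -0.0]
contact_force: [0.1, 0.9, 1.1]
gripper_width: 0.401
grasp_force: 0.0
```

>>> move_arm(targets=[[[40,0,0,0,0],[40,0,0,0,0],[40,0,0,0,0],[40,0,0,0,0]]])

```text
time: 41.37
tool_pos: [0.3982, -0.0146, 0.153]
tool_rot: [-0.0, 0.715, 0.699, -0.0]
contact_force: [0.3, -0.0, -0.4]
gripper_width: 0.401
grasp_force: 0.0
```

```bash
python3 - <<'E'
from plan import *
from tray import tray
print(pose());c,im=shot("top","top7");print(tray(c,im));c,im=shot("wrist","w16")
print(proj(c,[(.40,.02,.05),(.40,-.05,.05)]))
g=cv2.cvtColor(im,cv2.COLOR_RGB2GRAY)
for v in(180,220,260,300):print(v,[u for u in range(270,380) if g[v,u]<85])
plan([(.40,-.0157,.0521,-1.1,40)],.036)
E
```

```text
(array([ 0.3981511 , -0.01463512,  0.15300078]), np.float64(-1.2390741153762914))
(0.542626953125, -0.31247500610351564, 338.69775390625, 185.21104431152344, 6.598189830780029)
[[324.71829921 191.87487814]
 [326.86462473 306.68726546]]
180 [316, 317, 318, 319, 320, 321, 322, 323, 324, 325, 326, 327, 328, 329, 330, 331, 332]
220 [316, 333, 343]
260 [316, 333]
300 [316, 317, 332]
[[[40,-0.001,0.001,0.056,-0.007],[40,-0.0,0.001,0.056,-0.008],[40,-0.001,0.001,0.056,-0.007]]]
end [ 0.4    -0.0159  0.0523] -1.1
```

```bash
python3 - <<'E'
from h import *
_,a=load("top7");_,w=load("w16")
A=cv2.resize(a[195:360,105:250],(395,450),interpolation=cv2.INTER_CUBIC);B=cv2.resize(a[190:345,380:500],(390,504),interpolation=cv2.INTER_CUBIC)
o=np.zeros((510,795,3),np.uint8);o[:450,:395]=A;o[:504,400:790]=B;cv2.imwrite("pics/f.png",o)
E
```

```text
(no output)
```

View pics/f.png

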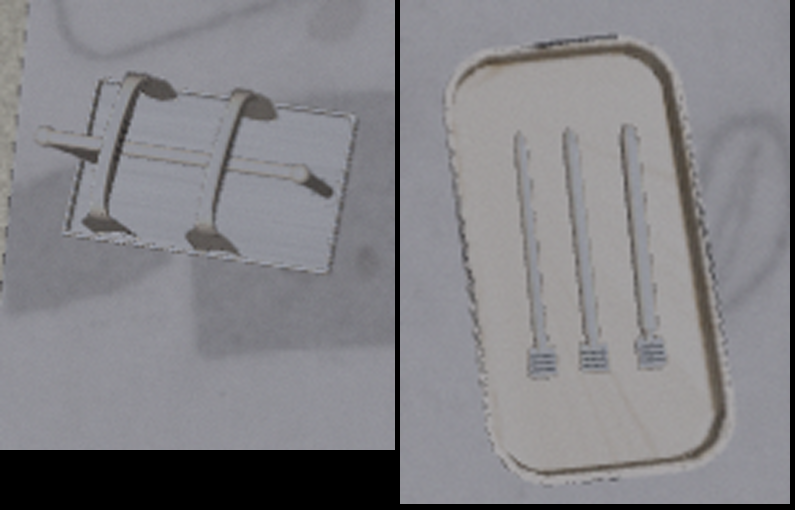

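All three dilators lie flat and apart in the tray, with tips at about (520,135), (570,135) and (628,130). Both specula hang on the rail at about (117,150) and (222,160). Next I'll pick up the bar.

>>> move_arm(targets=[[[40,0,0.001,0.05,0],[40,0,0.001,0.05,0],[40,0,0,0.05,0],[40,0,0,0,0],[40,0,0,0,0]]])

```text
time: 41.88
tool_pos: [0.3978, -0.0141, 0.0618]
tool_rot: [-0.002, 0.714, 0.7, -0.001]
contact_force: [0.3, 0.4, 1.1]
gripper_width: 0.397
grasp_force: 0.0
```

>>> move_arm(targets=[[[40,0,0,0,0],[40,0,0,0,0],[40,0,0,0,0],[40,0,0,0,0]]])

```text
time: 42.22
tool_pos: [0.4004, -0.0144, 0.0648]
tool_rot: [0.001, 0.714, 0.7, 0.001]
contact_force: [0.0, -0.2, -1.0]
gripper_width: 0.402
grasp_force: 0.0
```

>>> move_arm(targets=[[[40,-0.001,0,0.01,0],[40,-0.001,0,0.01,0],[40,0,0,0,0],[40,0,0,0,0],[40,0,0,0,0]]])

```text
time: 42.63
tool_pos: [0.3989, -0.0153, 0.0508]
tool_rot: [-0.0, 0.714, 0.7, -0.0]
contact_force: [-0.2, -0.3, -0.1]
gripper_width: 0.401
grasp_force: 0.0
```

>>> move_arm(targets=[[[0,0,0,0,0],[0,0,0,0,0],[0,0,0,0,0],[0,0,0,0,0],[0,0,0,0,0]]])

```text
time: 43.05
tool_pos: [0.3993, -0.0153, 0.0513]
tool_rot: [0.0, 0.714, 0.7, 0.0]
contact_force: [-0.2, -0.6, 1.0]
gripper_width: 0.104
grasp_force: 58.6
```

>>> move_arm(targets=[[[0,0,0,-0.01,0],[0,0,0,-0.03,0],[0,0,0,-0.05,0],[0,0,0,-0.06,0],[0,0,0,-0.05,0]]])

```text
time: 43.47
tool_pos: [0.3985, -0.0152, 0.1725]
tool_rot: [-0.0, 0.714, 0.7, -0.0]
contact_force: [0.7, -0.4, -2.4]
gripper_width: 0.103
grasp_force: 58.8
```

>>> move_arm(targets=[[[0,0,0,-0.02,0],[0,0,0,0,0],[0,0,0,0,0],[0,0,0,0,0]]])

```text
time: 43.8
tool_pos: [0.3977, -0.015, 0.1804]
tool_rot: [-0.002, 0.714, 0.7, -0.001]
contact_force: [0.0, -0.3, -2.7]
gripper_width: 0.106
grasp_force: 58.8
```

```bash
python3 - <<'E'
from plan import *
print(pose());plan([(.5777,-.0189,.18,-1.1,0)],.036)
E
```

```text
(array([ 0.39766242, -0.01499965,  0.18036073]), np.float64(-1.1368238866423632))
[[[0,-0.0,0.05,0.0,-0.001],[0,-0.0,0.05,0.0,-0.001],[0,-0.0,0.05,0.0,-0.001],[0,-0.0,0.05,0.0,-0.001],[0,-0.0,0.05,0.0,-0.001]]]
[[[0,-0.001,0.05,0.001,-0.001]]]
end [ 0.5776 -0.0191  0.1798] -1.1
```

>>> move_arm(targets=[[[0,0,0.05,0,0],[0,0,0.05,0,0],[0,0,0.05,0,0],[0,0,0.05,0,0],[0,0,0.05,0,0]]])

```text
time: 44.22
tool_pos: [0.5487, -0.018, 0.1792]
tool_rot: [-0.002, 0.714, 0.7, -0.002]
contact_force: [-0.6, 0.1, -2.2]
gripper_width: 0.102
grasp_force: 59.0
```

>>> move_arm(targets=[[[0,-0.001,0.048,0,0],[0,0,0,0,0],[0,0,0,0,0],[0,0,0,0,0],[0,0,0,0,0]]])

```text
time: 44.63
tool_pos: [0.5763, -0.0192, 0.1814]
tool_rot: [-0.001, 0.714, 0.7, -0.001]
contact_force: [-0.0, -0.7, -0.9]
gripper_width: 0.101
grasp_force: 59.3
```

>>> move_arm(targets=[[[0,0,0,0.03,0],[0,0,0,0.02,0],[0,0,0,0,0],[0,0,0,0,0],[0,0,0,0,0]]])

```text
time: 45.05
tool_pos: [0.5777, -0.0194, 0.1534]
tool_rot: [0.0, 0.714, 0.7, 0.0]
contact_force: [0.6, 0.3, -1.7]
gripper_width: 0.1
grasp_force: 59.2
```

```bash
python3 - <<'E'
from plan import *
print(pose());plan([(.5771,-.0187,.13,-1.1,0)],.01)
E
```

```text
(array([ 0.57765282, -0.01943005,  0.1534426 ]), np.float64(-1.137966281654958))
[[[0,0.0,-0.0,0.013,-0.002],[0,0.001,-0.0,0.013,-0.002],[0,0.0,-0.001,0.013,-0.002]]]
end [ 0.5771 -0.0188  0.13  ] -1.1
```

>>> move_arm(targets=[[[0,0.001,0,0.013,0],[0,0,-0.001,0.013,0],[0,0,0,0.013,0],[0,0,0,0,0],[0,0,0,0,0]]])

```text
time: 45.47
tool_pos: [0.5765, -0.0187, 0.1284]
tool_rot: [-0.001, 0.714, 0.7, -0.001]
contact_force: [0.7, 0.3, -2.2]
gripper_width: 0.105
grasp_force: 59.2
```

>>> move_arm(targets=[[[0,0,0,0.013,0],[0,0,0,0.013,0],[0,0,0,0,0],[0,0,0,0,0],[0,0,0,0,0]]])

```text
time: 45.88
tool_pos: [0.5773, -0.0188, 0.114]
tool_rot: [-0.0, 0.714, 0.7, -0.0]
contact_force: [0.5, -1.0, -2.5]
gripper_width: 0.101
grasp_force: 59.3
```

>>> move_arm(targets=[[[0,0,0,0.01,0],[0,0,0,0.01,0],[0,0,0,0,0],[0,0,0,0,0],[0,0,0,0,0]]])

```text
time: 46.3
tool_pos: [0.5772, -0.0188, 0.1019]
tool_rot: [-0.0, 0.714, 0.7, -0.0]
contact_force: [-0.2, 0.1, -2.6]
gripper_width: 0.103
grasp_force: 59.2
```

>>> move_arm(targets=[[[0,0,0,0.01,0],[0,0,0,0.006,0],[0,0,0,0,0],[0,0,0,0,0],[0,0,0,0,0]]])

```text
time: 46.72
tool_pos: [0.5773, -0.0188, 0.0924]
tool_rot: [-0.0, 0.714, 0.7, -0.0]
contact_force: [0.4, -0.2, -2.0]
gripper_width: 0.107
grasp_force: 59.3
```

>>> move_arm(targets=[[[0,0,0,0.004,0],[0,0,0,0,0],[0,0,0,0,0]]])

```text
time: 46.97
tool_pos: [0.5772, -0.0188, 0.09]
tool_rot: [-0.0, 0.714, 0.7, -0.0]
contact_force: [-1.0, 0.5, -2.2]
gripper_width: 0.104
grasp_force: 59.3
```

>>> move_arm(targets=[[[0,0,0,0.002,0],[0,0,0,0,0],[0,0,0,0,0]]])

```text
time: 47.22
tool_pos: [0.5776, -0.0188, 0.0894]
tool_rot: [0.0, 0.714, 0.7, 0.0]
contact_force: [-1.0, -0.3, 0.1]
gripper_width: 0.1
grasp_force: 59.6
```

Contact came at the seating height (0.0894). I'll release and withdraw.

>>> move_arm(targets=[[[14,0,0,0.001,0],[22,0,0,0,0],[40,0,0,0,0],[40,0,0,0,0],[40,0,0,-0.02,0]]])

```text
time: 47.63
tool_pos: [0.5755, -0.0186, 0.0981]
tool_rot: [-0.002, 0.714, 0.7, -0.002]
contact_force: [-0.1, 0.0, -1.4]
gripper_width: 0.396
grasp_force: 0.0
```

>>> move_arm(targets=[[[40,0,0,-0.04,0],[40,0,0,-0.06,0],[40,0,0,-0.06,0],[40,0,0,-0.06,0],[40,0,0,-0.05,0]]])

```text
time: 48.05
tool_pos: [0.5777, -0.0189, 0.2666]
tool_rot: [0.001, 0.714, 0.7, 0.001]
contact_force: [0.6, -0.3, 0.0]
gripper_width: 0.4
grasp_force: 0.0
```

>>> move_arm(targets=[[[40,0,0,0,0],[40,0,0,0,0],[40,0,0,0,0],[40,0,0,0,0],[40,0,0,0,0]]])

```text
time: 48.47
tool_pos: [0.5763, -0.0187, 0.2601]
tool_rot: [-0.002, 0.714, 0.7, -0.001]
contact_force: [-0.1, 0.7, 0.2]
gripper_width: 0.399
grasp_force: 0.0
```

```bash
python3 - <<'E'
from plan import *
print(pose());c,im=shot("wrist","w17")
ct,t=shot("top","top8");_,t7=load("top7");_,t4=load("top4")
d=cv2.absdiff(t7,t[...,::-1]).max(2);print("tray right",(d[200:340,440:490]>25).sum(),"rail",(d[195:340,110:235]>25).sum())
g=cv2.cvtColor(im,cv2.COLOR_RGB2GRAY)
exp=proj(c,[(.5774,.0233,.088),(.5785,-.054,.088),(.579,.1114,.056),(.5773,-.1459,.056)]);print("expect handle ends, strip ends",exp.round(1).tolist())
e=cv2.Canny(g,50,120)
for k,v in((0,int(exp[0][1]*.75+exp[1][1]*.25)),(0,int(exp[0][1]*.3+exp[1][1]*.7)),(2,int(exp[2][1]*.8+exp[3][1]*.2))):print(v,[u for u in range(290,370) if e[v,u]])
# column through handle: vertical extent of handle
u0=int(exp[0][0]);print([v for v in range(0,330) if e[v,u0]],[v for v in range(0,330) if e[v,u0+9]])
E
```

```text
(array([ 0.57632164, -0.01868839,  0.26012334]), np.float64(-1.1358994030823157))
tray right 868 rail 0
expect handle ends, strip ends [[323.7, 159.7], [326.9, 262.6], [323.7, 25.2], [326.8, 343.6]]
185 [291, 293, 308, 310, 317, 319, 330, 332, 339, 357, 359]
231 [292, 311, 317, 319, 330, 332, 338, 355, 357]
88 [307, 309, 340, 359, 361]
[24, 159, 162, 165] [24, 163, 165, 166, 167, 168, 169, 172, 173, 174, 175, 176, 177, 178, 179, 180, 181, 182, 183, 184, 185, 186, 187, 188, 189, 190, 191, 192, 193, 194, 195, 196, 197, 198, 199, 200, 201, 202, 203, 204, 205, 206, 207, 208, 209, 210, 211, 212, 213, 214, 215, 216, 217, 218, 219, 220, 221, 222, 223, 224, 225, 226, 227, 228, 229, 230, 231, 232, 233, 234, 235, 236, 237, 238, 239, 240, 241, 242, 243, 244, 245, 246, 247, 248, 249, 250, 251, 252, 253, 254, 255, 256, 257, 258, 259, 260, 261]
```

The bar sits exactly where it was at the start. The tray area has changed since the last frame, so it seems the tray was knocked. I'll check that the dilators are still lying flat in it.

```bash
python3 - <<'E'
from plan import *
from tray import tray
for f in("top7","top8"):
    c,im=load(f);print(f,[round(x,3) for x in tray(c,im[...,::-1])])
    g=cv2.resize(cv2.cvtColor(im,cv2.COLOR_BGR2GRAY)[190:350,385:520],None,fx=4,fy=4,interpolation=cv2.INTER_CUBIC)
    for l in cv2.createLineSegmentDetector().detect(g)[0].reshape(-1,4):
        L=np.hypot(l[0]-l[2],l[1]-l[3])
        if L>180:
            q=plane(c,[(385+l[0]/4,190+l[1]/4),(385+l[2]/4,190+l[3]/4)],.01);print("  ",q[:,:2].round(3).tolist())
E
```

```text
top7 [0.543, -0.312, 338.698, 185.211, 6.598]
   [[0.373, -0.275], [0.386, -0.388]]
   [[0.411, -0.414], [0.675, -0.386]]
   [[0.64, -0.353], [0.484, -0.362]]
top8 [0.536, -0.313, 315.897, 162.435, 5.842]
   [[0.52, -0.4], [0.671, -0.384]]
   [[0.38, -0.394], [0.368, -0.275]]
   [[0.562, -0.405], [0.445, -0.417]]
```

```bash
python3 - <<'E'
from plan import *
c,a=load("top7");_,b=load("top8")
A=cv2.cvtColor(a,cv2.COLOR_BGR2GRAY);B=cv2.cvtColor(b,cv2.COLOR_BGR2GRAY)
for n,(y0,y1,x0,x1) in dict(toprim=(198,215,415,455),rightrim=(225,320,462,490),botrim=(318,342,415,475),plates=(290,308,415,466),tips=(225,245,410,460),box=(180,225,505,590)).items():
    r=cv2.matchTemplate(B[y0-12:y1+12,x0-12:x1+12],A[y0:y1,x0:x1],cv2.TM_CCOEFF_NORMED);_,m,_,p=cv2.minMaxLoc(r);print(n,"shift",p[0]-12,p[1]-12,"score",round(m,3))
for v in(255,275):print(v,A[v,395:490].tolist(),"\n   ",B[v,395:490].tolist())
E
```

```text
toprim shift -1 1 score 0.916
rightrim shift -1 0 score 0.947
botrim shift -2 1 score 0.878
plates shift -2 1 score 0.842
tips shift -1 1 score 0.92
box shift 0 0 score 0.998
255 [143, 141, 112, 126, 156, 159, 159, 158, 160, 158, 158, 157, 157, 157, 158, 156, 159, 156, 157, 158, 159, 157, 115, 142, 146, 148, 134, 156, 158, 160, 158, 159, 157, 158, 158, 159, 159, 118, 127, 145, 150, 152, 147, 159, 160, 158, 158, 161, 159, 160, 161, 157, 158, 158, 159, 85, 132, 147, 148, 148, 149, 162, 162, 160, 160, 159, 160, 159, 160, 160, 158, 143, 89, 76, 75, 101, 143, 91, 105, 141, 142, 141, 139, 135, 132, 132, 134, 136, 136, 132, 130, 132, 135, 137, 139] 
    [150, 124, 104, 159, 167, 164, 168, 167, 166, 165, 164, 167, 164, 166, 166, 166, 164, 165, 164, 164, 166, 120, 143, 153, 155, 143, 165, 166, 166, 167, 165, 166, 166, 167, 167, 168, 127, 132, 150, 157, 162, 148, 164, 167, 168, 168, 167, 168, 167, 166, 166, 168, 168, 136, 109, 147, 155, 156, 156, 145, 167, 168, 168, 170, 168, 166, 167, 167, 168, 166, 150, 96, 82, 84, 105, 155, 104, 108, 149, 151, 151, 150, 147, 142, 137, 141, 142, 143, 143, 14
[... 279 characters left out ...]
9, 158, 159, 161, 160, 160, 161, 157, 87, 135, 148, 147, 150, 149, 158, 160, 160, 160, 160, 160, 158, 158, 161, 161, 159, 149, 110, 82, 75, 84, 129, 141, 86, 134, 131, 131, 133, 137, 140, 140, 139, 138, 138, 134, 133, 126] 
    [151, 151, 152, 151, 134, 102, 156, 164, 163, 165, 167, 168, 168, 165, 166, 164, 164, 165, 167, 164, 165, 165, 163, 133, 149, 152, 154, 164, 166, 164, 163, 164, 164, 166, 168, 166, 166, 165, 125, 140, 153, 154, 157, 152, 167, 165, 166, 166, 169, 166, 167, 166, 167, 168, 167, 120, 128, 148, 158, 158, 159, 154, 168, 166, 168, 169, 169, 166, 167, 168, 170, 169, 165, 152, 110, 85, 84, 102, 142, 121, 93, 141, 140, 139, 139, 142, 145, 148, 147, 148, 146, 145, 142, 140, 134]
```

The tray has shifted only 3–5 mm. The dilators moved with it and are still separate and flat, and everything else checks out, so I'll hand in.

```bash
python3 -c "
from h import *
_,b=load('top8');t=grab_frame('top');print((cv2.absdiff(b,t[...,::-1]).max(2)[200:340,395:490]>25).sum());print(job.job_done())"
```

```text
0
the job is handed in; nothing more can be done
None
```

Job handed in (no verdict was returned): all three dilators lie flat and apart in the oven tray, the bar went back into both brackets after that, and both specula hang blades down on the drip rail. The tray shifted 3–5 mm late in the run, cause not known, and the dilators moved with it. Speculum 1 hangs with a slight tilt.

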